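# Set direction and speed levers of a bench polisher

### The job

Get the bench polishing machine ready: first push the direction lever (the one with the T-shaped bar) fully over to the robot's left, the side with the round stud, and only then open the speed lever (the one with the ball knob) from idle until it lines up with the steel pointer on its graduated disc, and let go. The direction must never be changed while the speed lever is open. Leave the pointer where it is set, do not knock the light bar above the levers, and leave the bottle, cup and screwdriver alone.

Things in the scene. Friction and masses are not known exactly. Their poses are not given: they have to be found in the camera images.
- machine: Fixed grey base plate of the polishing machine, 20 mm thick, spanning x -70..+180, y -220..+220 mm. Origin on the table under the line of the two lever boxes, half-way along the plate; x points across the machine away from the robot, y left along the plate, z up. Beyond the levers lies a white cylindrical motor (x +70..+160, up to 114 mm above the table) with a felt wheel on its left end.
- light_bar: Aluminium light bar over the levers, fixed; origin and axes as the machine's. 18 (x) x 440 (y) x 14 mm, centred at x +10, y 0, underside 300 mm above the table; an 8 mm tube runs back from each end (y -212, +212) to a post at x +165. It blocks a gripper coming straight down on the levers: come in tilted 30 to 45 degrees, the gripper leaning back to the near side (machine -x).
- speed_box: Fixed white box, 56 (x) x 115 (y) x 34 mm, with the speed lever; left or right of the direction box (centres 230 mm apart along the machine's y). Origin at the centre of its underside, 20 mm above the table, axes parallel to the machine's. The lever's hinge line runs along x, 50 mm above the origin. A graduated aluminium disc, radius 50 mm, stands on the same centre at x +10..+16.
- speed_lever (a joint): Angle of the speed lever (rad), 0 at idle (its stop, leaning 0.65 rad to the right, -y), 0.65 upright, 1.3 at the far stop leaning left (+y). It swings left-right about the hinge line, has dry friction (about 1 N at the knob) and stays where it is left.
- speed_knob (a point): Centre of the black ball knob, 26 mm in diameter, on the end of the speed lever's 9 mm steel stem, 120 mm from the hinge line. z points along the lever outwards, x parallel to the hinge line.
- pointer (a joint): Angle of the steel pointer on the disc (rad), counted exactly as the speed lever's: the lever is in line with the pointer when the two values are equal. Held by stiff friction.
- pointer_tip (a point): Outer end of the dark steel pointer, a tab 10 mm wide that straddles the disc's rim, 62 mm from the hinge line and 13 mm beyond the lever along x. z points radially outwards.
- direction_box: Fixed white box, 56 (x) x 115 (y) x 34 mm, with the direction lever between two small steel cheeks. Origin at the centre of its underside, 20 mm above the table, axes parallel to the machine's. A round steel stud, 18 mm wide, on its top 45 mm to the left (+y) marks the side to which the lever must go. The lever's hinge line runs along x, 50 mm above the origin.
- direction_lever (a joint): Angle of the direction lever (rad): 0 at its right stop (leaning 0.6 rad to -y), 0.6 upright, 1.2 at its left stop, on the stud's side. It swings left-right about the hinge line, has dry friction (about 1 N at the bar) and stays where it is left.
- direction_bar (a point): Centre of the black T bar on the direction lever, a round bar of 18 mm diameter, 46 mm long, parallel to the hinge line, 90 mm from it. z points along the lever outwards.
- bottle_mid (a point): Bystander: upright white wash bottle, 60 mm in diameter, 160 mm tall; point at its centre, 80 mm above the table. Leave it alone.
- cup_mid (a point): Bystander: upright cardboard-brown coffee cup, 76 mm across the rim, 90 mm tall; point at its centre. Leave it alone.
- screwdriver: Bystander: screwdriver 160 mm long lying on the table on the near side of the machine. Leave it alone.

How it is judged:
By the outcome, as a careful person would: the job done as asked, in the order asked, and still so for the second after the job is handed in, with the robot touching nothing.
It also fails if it takes over 58 s, if anything falls off the work surface, if the arm or the gripper's body presses on something with over 40 N, if the wrist force passes 120 N, or if a joint passes its speed limit or range.

### The arm

A 7-joint arm with a two-finger parallel gripper is mounted at the origin on the work surface. World frame = base frame: x ahead of the robot, y to its left, z up, the work surface at z = 0. Lengths are in m, angles in degrees, forces in N, time in s.
With the tool pointing down it reaches from about 0.425 to 0.875 m from the base axis. Payload 4.7 kg.
Tool frame: the origin (TCP) lies between the finger pads; the fingertips stand 25 mm ahead of it and the grasp point (between the pads) lies 6 mm ahead of it (env.tip_reach is the distance from the TCP to the fingertips, in m); z points along the fingers, y is the direction in which the jaws open and shut (so a half turn about z gives the same grasp; the last joint's range is limited). The gripper opens to 87 mm and grips with 3 to 60 N. Pads are 19 mm wide; open, the fingers measure 117 mm over their backs; the gripper's body (75 mm by 190 mm) begins 51 mm behind the grasp point.
Start: joints at [-69.609, 18.392, -4.016, 83.108, 1.295, 78.541, -3.26], TCP at [0.218, 0.612, 0.248] pointing down, gripper open.
Joint ranges: [-163.93, 163.93], [-17.29, 119.83], [-79.2, 71.16], [3.27, 140.29], [-89.18, 269.18], [5.43, 117.66], [-154.24, 154.24]. Speed limits (degrees/s): [147.25, 147.25, 180, 180, 180, 180, 180].

### API

Orientations are given as [roll, pitch, yaw] about the fixed x, y, z axes, in that order (R = Rz(yaw) Ry(pitch) Rx(roll)).
In Python, from cell import env, viewer, job gives the robot as it stands.
- The arm moves only by the tool move_arm, never from a script. Its argument "steps" is a list of rows, each a list of 7 numbers: the finger opening in cm, from 0 to 8.7, then the shift along the tool's x, y, z in cm, then the turn, a rotation vector about the tool's x, y, z in rad. In form: [[fingers, tx, ty, tz, wx, wy, wz], ...]. A call has 1 to 5 rows; each row shifts and turns the commanded pose from where the row before left it, along the tool's axes as they then stand; what a row does not reach is not made up. A row lasts 1/12 s, in which the tool goes at most 41.7 mm and 7.16 degrees, less where a joint would pass 70% of its speed; a pose out of reach is approached as far as the arm can. A call is refused whole if a number of a shift passes 4.17 or a number of a turn 0.125, either way. A call with a gripper value outside its range is refused whole. The fingers move at their own pace and stop on an object; "force" is the grip in N (left out, the last holds). Time passes only in rows, so rows that do not move let the fingers close. It gives the time, the measured TCP pose, the force and the opening at its end, in the units of the state.
- env.get_obs(): the state, without advancing time (a new reading comes with each control period).
- viewer.read_camera(name): name is "side" or "top" or "wrist"; returns a dict with "img" (420x560x3 uint8, red, green, blue), "vfov" (degrees; the focal length in pixels is half the picture's height over the tangent of half this angle, whatever the lens; pixels are square), "cx", "cy" (the principal point, pixels), "extrinsics" (4x4, takes a point from world to camera coordinates); the wrist camera has in their place "mount" (4x4, takes a point from camera to tool coordinates, whose origin is the TCP and whose axes are the flange's). Camera axes: x right, y down, z forward; pixel columns grow to the right and rows downward; lengths in m; the calibration is good to about 2 mm. The wrist camera is an equidistant fisheye: a pixel r from the principal point sees the ray r / f radians off the axis. A picture is of the moment at which its call begins: read the wrist's pose just before it. There is no depth.
- job.sign_off(): hands the job in, once; it reports no verdict.
The state is a dict: "time_s": time; "qpos": joint angles; "joint_velocities": joint speeds; "effort": joint torques, N m; "tool_pos": TCP position; "tool_rot": TCP orientation; "force": force on the tool from outside, world axes, zero at the start; "wrist_torque": the same for the moment, N m; "grip_width": finger opening in m.
Only numpy, scipy, OpenCV 4.12 (cv2) and the standard library are available. Lean on these libraries where they do the work, as an engineer would, in place of code of your own. Each camera call takes 0.05 s, during which the arm holds its last target.

## Working session

There is one attempt and no reset: what is moved stays moved. The work goes in short steps, Python scripts to look and compute and a tool call to move; the robot and the scene stay as the last step left them, time stands still between calls to the robot, and variables do not carry over. Pictures are saved under pics/ and viewed, and the job is handed in when it is done.

Besides the shell and the picture viewer there is one more tool, called after ">>>" in YAML: its name, and indented under it one key for each argument. move_arm: Moves the arm, as the interface text tells. Its arguments: {"type":"object","properties":{"steps":{"type":"array"},"force":{"type":"number"}},"required":["steps"]}

```bash
ls; mkdir -p pics; python3 - <<'E'
from cell import env,viewer,job
import cv2
print(env.get_obs())
for n in("side","top","wrist"):
    d=viewer.read_camera(n)
    cv2.imwrite(f"pics/{n}0.png",d["img"][:,:,::-1])
    print(n,{k:v for k,v in d.items() if k!="img"})
E
```

```text
pics
{'time_s': 0.0, 'qpos': array([-69.6088981 ,  18.43750897,  -4.01510808,  83.17458737,
         1.29585038,  78.53982572,  -3.25825439]), 'joint_velocities': array([-0.0749408 ,  0.05712718, -0.12511992, -0.04692493,  0.04043547,
        0.05159   , -0.03050113]), 'effort': array([-2.96772059e-04, -4.91269076e+01, -4.03943919e-01, -3.12532103e+01,
       -6.37527765e-02,  4.36415698e-02,  1.59732731e-04]), 'tool_pos': array([0.21775179, 0.61191244, 0.24648174]), 'tool_rot': array([-1.79893365e+02,  6.67647185e-03,  1.60420160e+02]), 'force': array([ 0.45649998,  0.17148173, -0.96434431]), 'wrist_torque': array([-0.01196809, -0.03500991, -0.03463219]), 'grip_width': 0.0870665403438132}
side {'vfov': 44.86952688504337, 'cx': 271.25364322217933, 'cy': 217.0184804925488, 'extrinsics': array([[ 0.68642192, -0.72707736, -0.01354502, -0.36859351],
       [-0.56432918, -0.52084164, -0.64051274,  0.4230849 ],
       [ 0.4586475 ,  0.44730583, -0.76782808,  1.04943507],
       [ 0.        ,  0.        ,  0.        ,  1.        ]])}
top {'vfov': 42.2173482224998, 'cx': 280.8943173469911, 'cy': 209.41758126008537, 'extrinsics': array([[-1.55966341e-02, -9.99878307e-01, -3.42198706e-04,
         5.76463488e-02],
       [-9.95734661e-01,  1.55631230e-02, -9.09410424e-02,
         5.64214755e-01],
       [ 9.09353011e-02, -1.07763505e-03, -9.95856219e-01,
         1.69962410e+00],
       [ 0.00000000e+00,  0.00000000e+00,  0.00000000e+00,
         1.00000000e+00]])}
wrist {'vfov': 65.70646984690485, 'cx': 271.6287249038374, 'cy': 202.08605384459491, 'mount': array([[ 2.62344610e-04, -9.52725434e-01, -3.03832483e-01,
         8.36327399e-02],
       [ 9.99999518e-01, -3.74434510e-05,  9.80862244e-04,
         3.52853659e-04],
       [-9.45868945e-04, -3.03832594e-01,  9.52724966e-01,
        -1.37241008e-01],
       [ 0.00000000e+00,  0.00000000e+00,  0.00000000e+00,
         1.00000000e+00]])}
```

View pics/side0.png

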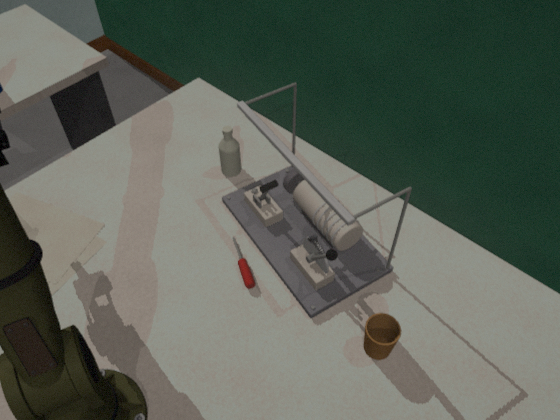

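View pics/top0.png

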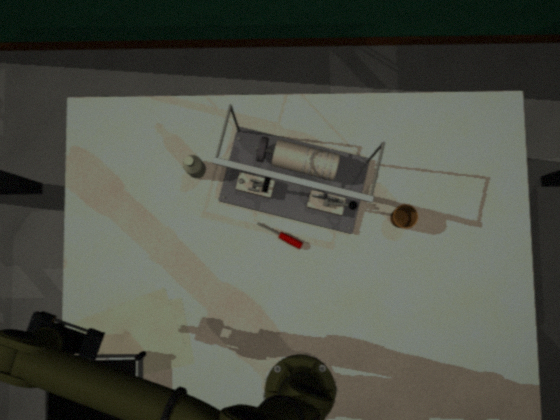

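View pics/wrist0.png

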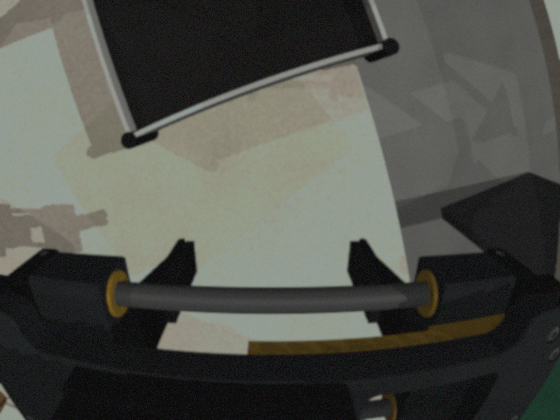

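The top view shows the plate at about px (220–385, 125–235). The direction box is on the left at (255,185) and the speed box on the right at (327,200), with the knob near (353,205). I'll zoom in.

```bash
python3 - <<'E'
import cv2
t=cv2.imread("pics/top0.png")[95:250,175:425]; s=cv2.imread("pics/side0.png")[75:365,190:420]
g=lambda i,f:cv2.convertScaleAbs(cv2.resize(i,None,fx=f,fy=f,interpolation=cv2.INTER_CUBIC),alpha=1.6)
cv2.imwrite("pics/topz.png",g(t,3.2)); 
cv2.imwrite("pics/sidez.png",g(s[80:230],3.4))
E
```

```text
(no output)
```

View pics/topz.png

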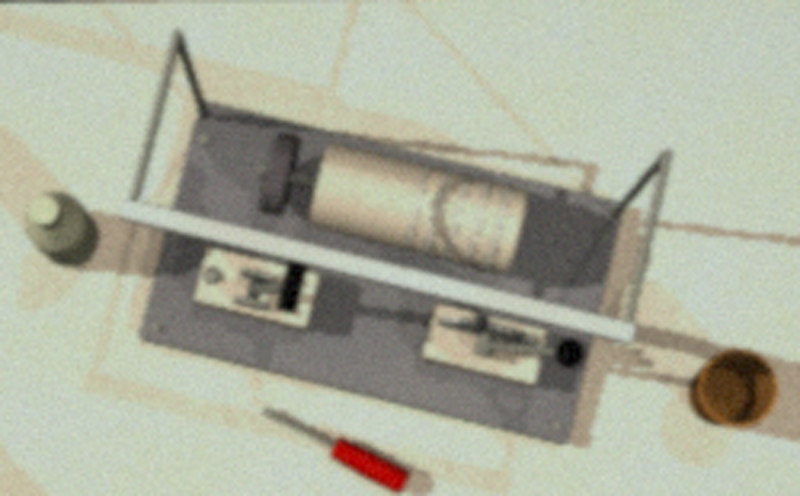

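View pics/sidez.png

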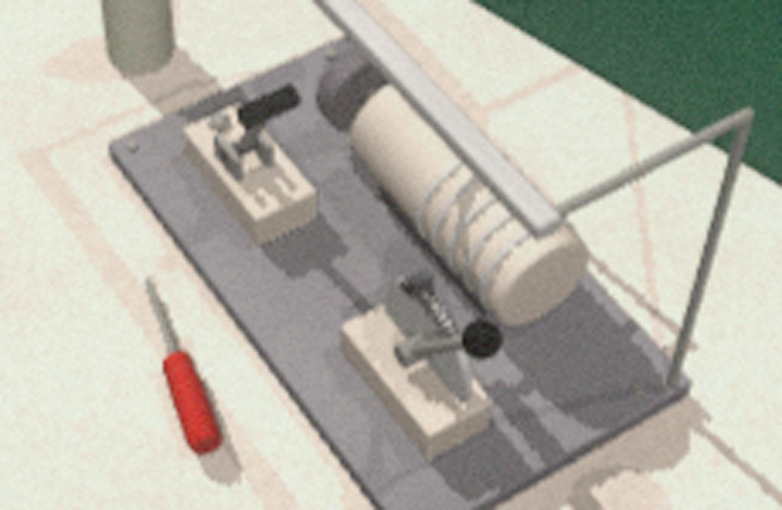

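```bash
cat > h.py <<'E'
import numpy as np,cv2
from scipy.spatial.transform import Rotation as R
def K(d):
    f=d["img"].shape[0]/2/np.tan(np.radians(d["vfov"])/2)
    return np.array([[f,0,d["cx"]],[0,f,d["cy"]],[0,0,1]])
def ray(d,uv):
    E=d["extrinsics"]; v=E[:3,:3].T@np.linalg.solve(K(d),[uv[0],uv[1],1.])
    return -E[:3,:3].T@E[:3,3], v/np.linalg.norm(v)
def onz(d,uv,z):
    o,v=ray(d,uv); return o+v*(z-o[2])/v[2]
def wray(d,uv,pos,rot):
    f=K(d)[0,0]; a=np.array([uv[0]-d["cx"],uv[1]-d["cy"]]); r=np.hypot(*a); th=r/f
    c=np.array([*(a/max(r,1e-9)*np.sin(th)),np.cos(th)])
    Rt=R.from_euler('xyz',rot,degrees=True).as_matrix(); M=d["mount"]
    return Rt@M[:3,3]+pos, Rt@(M[:3,:3]@c)
def wproj(d,p,pos,rot):
    Rt=R.from_euler('xyz',rot,degrees=True).as_matrix(); M=d["mount"]
    c=M[:3,:3].T@(Rt.T@(np.array(p)-pos)-M[:3,3]); r=np.hypot(c[0],c[1]); th=np.arctan2(r,c[2]); f=K(d)[0,0]
    return np.array([d["cx"],d["cy"]])+c[:2]/max(r,1e-9)*th*f
def proj(d,p):
    E=d["extrinsics"]; c=K(d)@(E[:3,:3]@np.array(p)+E[:3,3]); return c[:2]/c[2]
def tri(rays):
    A=np.zeros((3,3));b=np.zeros(3)
    for o,v in rays:
        v=v/np.linalg.norm(v);P=np.eye(3)-np.outer(v,v);A+=P;b+=P@o
    p=np.linalg.solve(A,b); return p,[np.linalg.norm(np.cross(v/np.linalg.norm(v),p-o)) for o,v in rays]
E
python3 - <<'E'
from cell import viewer
from h import *
d=viewer.read_camera("top"); im=d["img"]
# rectify plane z=.02 at 1mm/px: u = y decreasing, v = x decreasing
Hw=[proj(d,[x,y,.02]) for x,y in((.9,.4),(.9,-.4),(.4,-.4),(.4,.4))]
M=cv2.getPerspectiveTransform(np.float32(Hw),np.float32([[0,0],[800,0],[800,500],[0,500]]))
r=cv2.warpPerspective(im,M,(800,500),flags=cv2.INTER_CUBIC)
cv2.imwrite("pics/rect.png",cv2.convertScaleAbs(r[:,:,::-1],alpha=1.6))
h=cv2.cvtColor(cv2.GaussianBlur(r,(7,7),0),cv2.COLOR_RGB2GRAY)
m=((h<95)).astype(np.uint8)*255
cv2.imwrite("pics/mask.png",m)
E
```

```text
(no output)
```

View pics/rect.png

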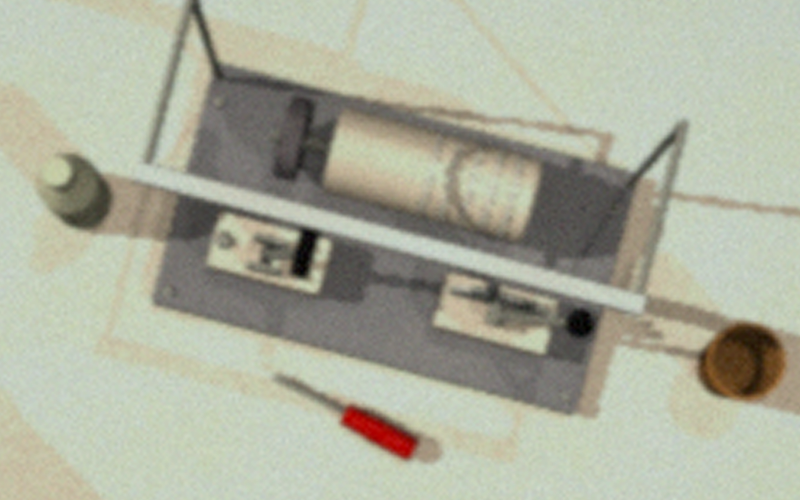

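View pics/mask.png

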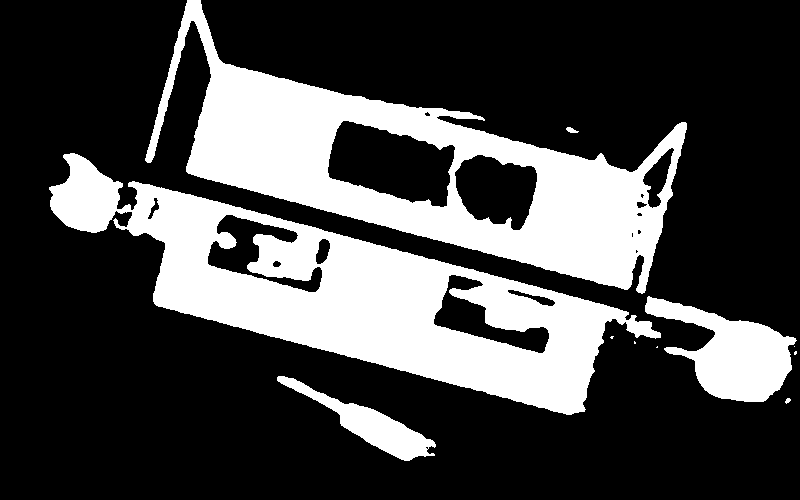

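```bash
python3 - <<'E'
from h import *
m=cv2.imread("pics/mask.png",0)>0
# near edge
P=[]
for c in list(range(170,270))+list(range(450,565)):
    ys=np.where(m[:,c])[0]; ys=ys[ys<303+ (c-154)*.26+8]; P.append((c,ys.max()))
def fit(P):
    vx,vy,x,y=cv2.fitLine(np.float32(P),cv2.DIST_HUBER,0,.01,.01).ravel(); return np.array([x,y]),np.array([vx,vy])*np.sign(vx if abs(vx)>abs(vy) else vy)
n=fit(P)
F=[(c,np.where(m[:,c])[0].min()) for c in list(range(235,330))+list(range(500,560))+list(range(605,625))]
f=fit(F)
L=[(np.where(m[r,140:])[0].min()+140,r) for r in list(range(80,165))+list(range(245,295))]
l=fit(L)
Rr=[(np.where(m[r,540:635])[0].max()+540,r) for r in range(330,405)]
rr=fit(Rr)
for q in(n,f,l,rr): print(q[0],q[1],np.degrees(np.arctan2(q[1][1],q[1][0])))
def X(a,b):
    t=np.linalg.solve(np.c_[a[1],-b[1]],b[0]-a[0]); return a[0]+t[0]*a[1]
C=[X(n,l),X(n,rr),X(f,l),X(f,rr)]
W=[np.array([.9-c[1]/1000,.4-c[0]/1000]) for c in C]
print(W,np.linalg.norm(W[0]-W[1]),np.linalg.norm(W[0]-W[2]))
th=np.arctan2(n[1][1],n[1][0])  # image angle
# machine y = direction from near-right to near-left in world
yv=np.array([n[1][1]*1.0,n[1][0]]); yv/=np.linalg.norm(yv)
xv=np.array([yv[1],-yv[0]])
o=W[0]+.07*xv-.22*yv
o2=W[1]+.07*xv+.22*yv; o3=W[2]-.18*xv-.22*yv
print("yaw",np.degrees(np.arctan2(xv[1],xv[0])),o,o2,o3)
E
```

```text
[373.2013 362.4268] [0.96666706 0.25603673] 14.835025
[401.88208 110.22533] [0.96615124 0.25797632] 14.950018
[157.7751  184.99107] [-0.00292416  0.9999957 ] 90.16754
[591.6238 371.7304] [-0.2900356  0.9570159] 106.860085
[array([0.5947253 , 0.24257663], dtype=float32), array([ 0.4833281, -0.1780037], dtype=float32), array([0.8548455, 0.241816 ], dtype=float32), array([ 0.7233265 , -0.25073823], dtype=float32)] 0.43508294 0.26012132
yaw -14.835025 [0.60606396 0.01198731] [0.6073229  0.01674049] [0.6245174  0.07523587]
```

```bash
cat >> h.py <<'E'
yaw=np.radians(-14.88); O=np.array([.6090,.0150])
def mw(p):
    c,s=np.cos(yaw),np.sin(yaw); return np.array([O[0]+c*p[0]-s*p[1],O[1]+s*p[0]+c*p[1],p[2]])
def knob(a,r=.12,x=0): return mw([x,-.115+r*np.sin(a-.65),.07+r*np.cos(a-.65)])
def bar(a,r=.09,x=0): return mw([x,.115+r*np.sin(a-.6),.07+r*np.cos(a-.6)])
E
python3 - <<'E'
from cell import viewer
from h import *
for n,b in(("top",(175,95,425,250)),("side",(190,150,420,320))):
    d=viewer.read_camera(n); k=3.2
    im=cv2.resize(d["img"][b[1]:b[3],b[0]:b[2],::-1],None,fx=k,fy=k,interpolation=cv2.INTER_CUBIC); im=cv2.convertScaleAbs(im,alpha=1.6)
    pts=[mw([x,y,.02]) for x in(-.07,.18) for y in(-.22,.22)]+[mw([x,y,.314]) for x in(.001,.019) for y in(-.22,.22)]+[mw([x+0,y+s*.115,.054]) for x in(-.028,.028) for y in(-.0575,.0575) for s in(-1,1)]+[knob(0),bar(0),bar(0,x=.023),bar(0,x=-.023),bar(1.2)]+[mw([0,.16,.058])]
    for p in pts:
        u=proj(d,p); c=tuple(int(round(v)) for v in ((u[0]+.5-b[0])*k,(u[1]+.5-b[1])*k)); cv2.circle(im,c,3,(0,255,0),1)
    cv2.imwrite(f"pics/ov_{n}.png",im)
E
```

```text
(no output)
```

View pics/ov_top.png

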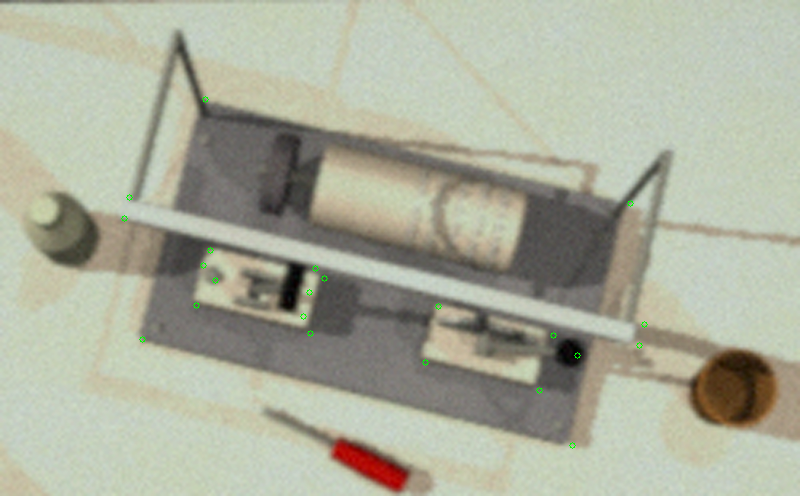

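View pics/ov_side.png

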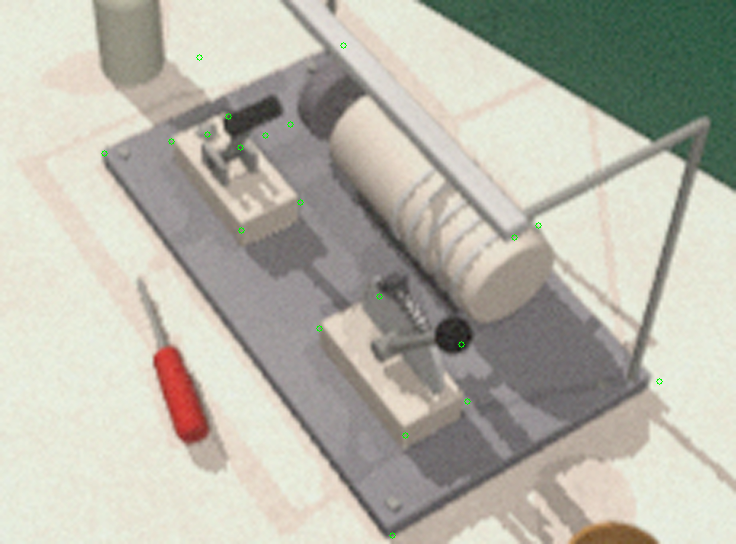

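The overlay agrees with the plate and box sizes to a few mm. The residual is about 4 mm, so I'll refine it with the wrist camera, starting by moving to a viewing pose on the near side.

>>> move_arm:
  steps:
    - [8.7,-2.7,-2.9,-0.35,0,0,0]
    - [8.7,-2.7,-2.9,-0.35,0,0,0]
    - [8.7,-2.7,-2.9,-0.35,0,0,0]
    - [8.7,-2.7,-2.9,-0.35,0,0,0]
    - [8.7,-2.7,-2.9,-0.35,0,0,0]

```text
time_s: 0.72
tool_pos: [0.2969, 0.4287, 0.2652]
tool_rot: [180.0, -0.0, 160.4]
force: [-0.7, -0.2, 1.1]
grip_width: 0.0872
```

>>> move_arm:
  steps:
    - [8.7,-2.7,-2.9,-0.35,0,0,0]
    - [8.7,-2.7,-2.9,-0.35,0,0,0]
    - [8.7,-2.7,-2.9,-0.35,0,0,0]
    - [8.7,-2.7,-2.9,-0.35,0,0,0]
    - [8.7,-2.7,-2.9,-0.35,0,0,0]

```text
time_s: 1.13
tool_pos: [0.3755, 0.2467, 0.283]
tool_rot: [179.9, 0.0, 160.4]
force: [1.0, 0.3, 0.5]
grip_width: 0.0868
```

>>> move_arm:
  steps:
    - [8.7,-2.7,-2.9,-0.35,0,0,0]
    - [8.7,-2.7,-2.9,-0.35,0,0,0]
    - [8.7,-2.7,-2.9,-0.35,0,0,0]
    - [8.7,-2.7,-2.9,-0.35,0,0,0]
    - [8.7,-2.7,-2.9,-0.35,0,0,-0.08]

```text
time_s: 1.55
tool_pos: [0.454, 0.0648, 0.3006]
tool_rot: [179.9, 0.0, 165.0]
force: [1.0, 0.4, 0.5]
grip_width: 0.0865
```

>>> move_arm:
  steps:
    - [8.7,0,0,0,0,-0.11,0]
    - [8.7,0,0,0,0,-0.11,0]
    - [8.7,0,0,0,0,-0.11,0]
    - [8.7,0,0,0,0,-0.11,0]
    - [8.7,0,0,0,0,-0.11,0]

```text
time_s: 1.97
tool_pos: [0.4652, 0.0728, 0.3037]
tool_rot: [179.6, 19.2, 164.9]
force: [-0.4, -0.1, 0.5]
grip_width: 0.0871
```

>>> move_arm:
  steps:
    - [8.7,0,0,0,0,-0.11,0]
    - [8.7,0,0,0,0,0,0]

```text
time_s: 2.13
tool_pos: [0.4742, 0.0763, 0.2944]
tool_rot: [-179.5, 22.1, 164.9]
force: [-0.6, 0.1, -0.4]
grip_width: 0.0871
```

```bash
cat > look.py <<'E'
import sys,pickle
from cell import env,viewer
from h import *
n=sys.argv[1]; o=env.get_obs(); d=viewer.read_camera("wrist"); d["pos"]=o["tool_pos"];d["rot"]=o["tool_rot"]
pickle.dump(d,open(f"pics/{n}.pkl","wb"))
print(o["time_s"],o["tool_pos"],o["tool_rot"],o["grip_width"],o["force"])
im=cv2.convertScaleAbs(d["img"][:,:,::-1],alpha=1.5)
for p in [knob(0),bar(0),bar(1.2),mw([0,.16,.06])]+[mw([x,y+s*.115,.054]) for x in(-.028,.028) for y in(-.0575,.0575) for s in(-1,1)]:
    u=wproj(d,p,d["pos"],d["rot"]); cv2.circle(im,tuple(int(round(v)) for v in u),3,(0,255,0),1)
im=cv2.rotate(im,cv2.ROTATE_180); im=cv2.resize(im,None,fx=1.42,fy=1.42,interpolation=cv2.INTER_CUBIC)
cv2.imwrite(f"pics/{n}.png",im)   # pixel (U,V) here -> original (559-U/1.42, 419-V/1.42)
E
python3 look.py w1
```

```text
2.1333 [0.47416003 0.07631647 0.29435638] [-179.51528292   22.11248267  164.93158307] 0.0871417478340986 [-0.64230074  0.14094642 -0.4392267 ]
```

View pics/w1.png

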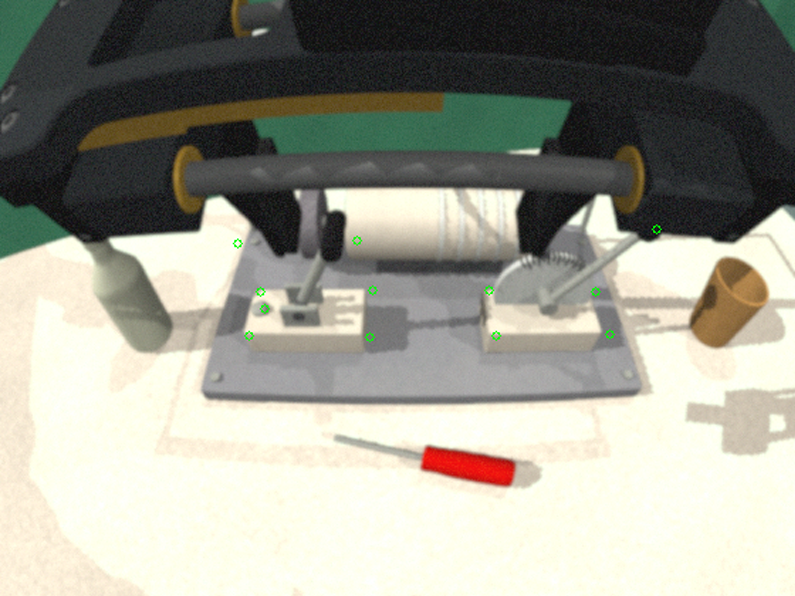

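>>> move_arm:
  steps:
    - [8.7,0,0,0,0,0,0]

```text
time_s: 2.27
tool_pos: [0.475, 0.0742, 0.2962]
tool_rot: [-179.7, 22.0, 164.7]
force: [-0.8, -0.7, 0.3]
grip_width: 0.0869
```

```bash
python3 - <<'E'
from cell import env
o=env.get_obs();print(o["qpos"],o["tool_pos"],o["tool_rot"])
E
```

```text
[ -5.8510408  -17.18790142 -12.48605259 116.05689816   9.65059249
  62.73049754  53.18415408] [0.4750149  0.07417409 0.29619644] [-179.72733896   22.00948176  164.69120442]
```

Tilting was limited by joint 2, because the pose is too close in. I'll move outwards and finish the tilt there.

>>> move_arm:
  steps:
    - [8.7,-2.3,-1.5,0.95,0,0,0]
    - [8.7,-2.3,-1.5,0.95,0,0,0]
    - [8.7,-1,-1.5,0.4,0,-0.1,0]
    - [8.7,0,0,0,0,-0.1,0]
    - [8.7,0,0,0,0,0,0]

```text
time_s: 2.68
tool_pos: [0.5326, 0.0193, 0.2905]
tool_rot: [-179.4, 32.9, 165.0]
force: [0.2, 0.7, -0.7]
grip_width: 0.0868
```

```bash
python3 look.py w2; python3 -c "
from cell import env
print(env.get_obs()['qpos'])"
```

```text
2.6833 [0.53258927 0.01927369 0.29051831] [-179.41446724   32.94039312  164.96167809] 0.08684025125211696 [ 0.2191383   0.67955977 -0.72547885]
[ -5.52160129 -17.2263722   -8.23689891 120.18979726  17.73253311
  49.20393974  52.53427257]
```

View pics/w2.png

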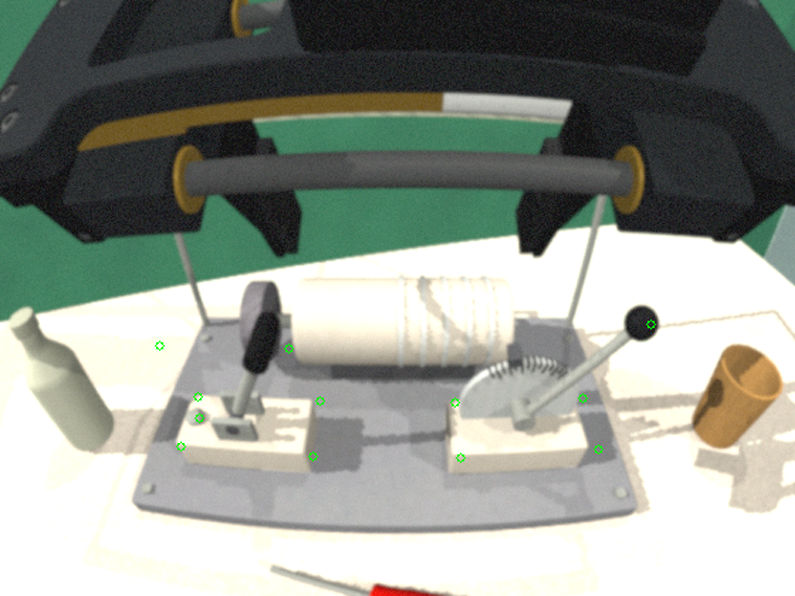

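```bash
cat > zoom.py <<'E'
import sys,pickle,cv2
n,u0,v0,u1,v1,k=sys.argv[1],*map(float,sys.argv[2:7])
d=pickle.load(open(f"pics/{n}.pkl","rb")); im=cv2.rotate(d["img"][:,:,::-1],cv2.ROTATE_180)
u0,v0,u1,v1=[int(x) for x in (u0,v0,u1,v1)]
z=cv2.resize(im[v0:v1,u0:u1],None,fx=k,fy=k,interpolation=cv2.INTER_CUBIC)
cv2.imwrite(sys.argv[7],cv2.convertScaleAbs(z,alpha=1.4))
E
python3 zoom.py w2 290 205 480 345 4 pics/z2a.png; python3 zoom.py w2 110 205 300 345 4 pics/z2b.png
```

```text
(no output)
```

View pics/z2a.png

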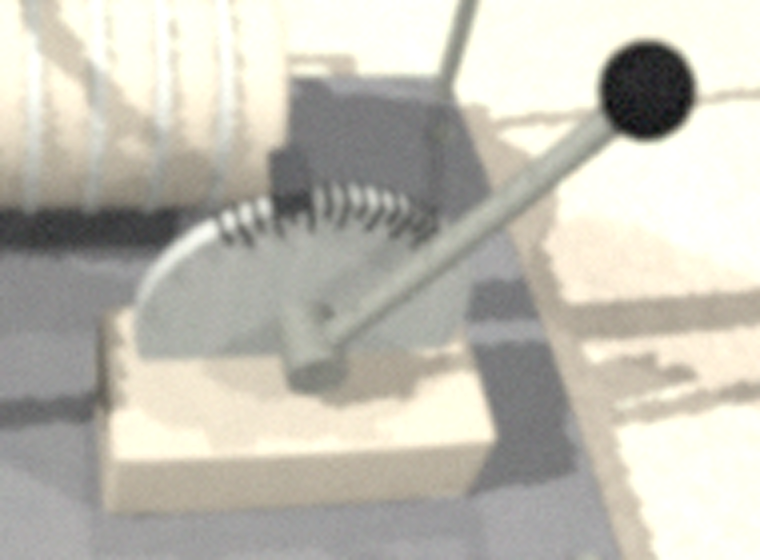

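View pics/z2b.png

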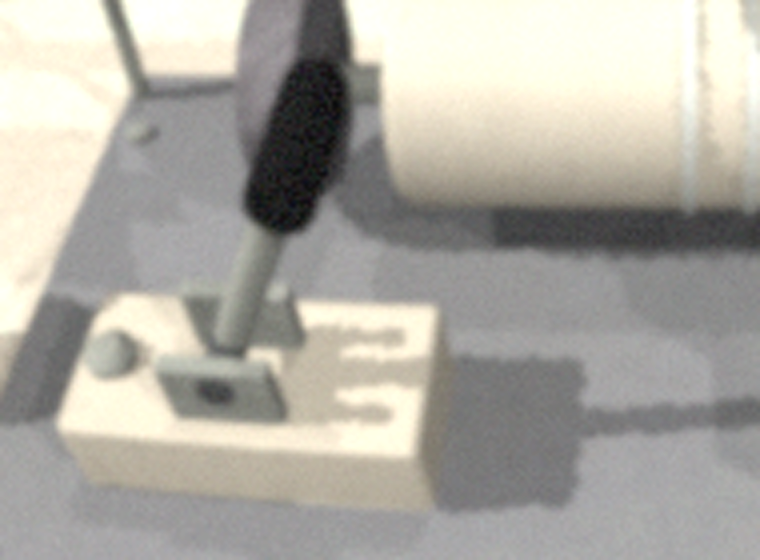

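z2a shows the pointer tab at zoom px (288,150–212) and the knob at (647,90). z2b shows the T bar from (320,75) to (280,220) and the stud at (112,352). Next I'll compute positions from these.

```bash
cat >> h.py <<'E'
import pickle
def wl(n,U,V,u0=0,v0=0,k=4):
    d=pickle.load(open(f"pics/{n}.pkl","rb"))
    u=559-(u0+(U+.5)/k-.5); v=419-(v0+(V+.5)/k-.5)
    return wray(d,(u,v),d["pos"],d["rot"])
def ronz(r,z): o,v=r; return o+v*(z-o[2])/v[2]
def wm(p):
    c,s=np.cos(yaw),np.sin(yaw); x,y=p[0]-O[0],p[1]-O[1]; return np.array([c*x+s*y,-s*x+c*y,p[2]])
E
python3 - <<'E'
from h import *
A=lambda U,V:wl("w2",U,V,290,205); B=lambda U,V:wl("w2",U,V,110,205)
L=[("s nl",A(112,460),(-.028,-.0575)),("s nr",A(494,438),(-.028,-.1725)),("s fl",A(110,312),(.028,-.0575)),
("d nl",B(62,430),(-.028,.1725)),("d nr",B(415,455),(-.028,.0575)),("d fl",B(115,298),(.028,.1725)),("d fr",B(437,305),(.028,.0575))]
P=[];Q=[]
for n,r,t in L:
    p=ronz(r,.054); m=wm(p); print(n,m[:2]*1e3,np.array(t)*1e3); P.append(p[:2]);Q.append(t)
P=np.array(P);Q=np.array(Q)
i=[1,0,2,3,4,5,6]
M,_=cv2.estimateAffinePartial2D(Q*1000,P*1000); print(M, np.hypot(M[0,0],M[1,0]),np.degrees(np.arctan2(M[1,0],M[0,0])))
for n,c in(("plate nl",None),):pass
k=tri([A(647,90)]*1+[A(647,90)]) if 0 else None
E
```

```text
s nl [-24.87528655 -50.59716293] [-28.  -57.5]
s nr [ -24.24833343 -163.22903654] [ -28.  -172.5]
s fl [ 28.34897529 -53.64182482] [ 28.  -57.5]
d nl [-25.20585857 175.55001609] [-28.  172.5]
d nr [-24.78543995  65.11945494] [-28.   57.5]
d fl [ 27.17641468 173.73188915] [ 28.  172.5]
d fr [30.09444367 65.98802624] [28.  57.5]
[[ 9.62884539e-01  2.50643270e-01  6.13789603e+02]
 [-2.50643270e-01  9.62884539e-01  2.20005715e+01]] 0.9949717004105948 -14.590561940238027
```

```bash
python3 - <<'E'
from h import *
from cell import viewer
d=viewer.read_camera("top")
P=[];Q=[]
for (U,V),t in [((195,303),(-.028,.1725)),((306,327),(-.028,.0575)),((422,360),(-.028,-.0575)),((535,384),(-.028,-.1725)),((434,305),(.028,-.0575)),((204,250),(.028,.1725))]:
    p=onz(d,(175+U/3.2-.3,95+V/3.2-.3),.054); P.append(p[:2]*1e3);Q.append(np.array(t)*1e3); print(wm(p)[:2]*1e3,Q[-1])
M,_=cv2.estimateAffinePartial2D(np.array(Q),np.array(P)); print(M)
A=lambda U,V:wl("w2",U,V,290,205); B=lambda U,V:wl("w2",U,V,110,205)
# knob: wrist ray + top ray + side ray
ds=viewer.read_camera("side")
k,res=tri([A(647,90),ray(d,(175+569/3.2-.3,95+352/3.2-.3)),ray(ds,(190+453/3.2-.3,150+335/3.2-.3))]);print("knob",k,wm(k),res)
k,res=tri([A(647,90),ray(d,(175+569/3.2-.3,95+352/3.2-.3))]);print("knob",k,wm(k),res)
E
```

```text
[-26.81405912 173.45103746] [-28.  172.5]
[-23.4890676   62.34302583] [-28.   57.5]
[-27.56204178 -55.30879425] [-28.  -57.5]
[ -23.77546316 -167.6772083 ] [ -28.  -172.5]
[ 27.76240063 -53.86236747] [ 28.  -57.5]
[ 26.05021377 177.9286299 ] [ 28.  172.5]
[[ 9.52563424e-01  2.22643362e-01  6.07934604e+02]
 [-2.22643362e-01  9.52563424e-01  1.70391581e+01]]
knob [ 0.56298117 -0.15904151  0.16656556] [ 0.00021744 -0.18002259  0.16656556] [np.float64(0.0006849824468692319), np.float64(0.0008844019221245228), np.float64(0.0004339446600665124)]
knob [ 0.56333032 -0.15953089  0.16600818] [ 0.00068056 -0.1804059   0.16600818] [np.float64(0.0007022234892973901), np.float64(0.0007022234892974231)]
```

```bash
cat >> h.py <<'E'
yaw=np.radians(-14.8); O=np.array([.611,.0215])
def onmx(r,x):
    o,v=r; n=np.array([np.cos(yaw),np.sin(yaw),0]); t=(x-n[:2]@(o[:2]-O))/(n@v) if 0 else (x-n[:2]@(o[:2]-O))/(n@v); return wm2(o+t*v)
def wm2(p):
    c,s=np.cos(yaw),np.sin(yaw); x,y=p[0]-O[0],p[1]-O[1]; return np.array([c*x+s*y,-s*x+c*y,p[2]])
E
python3 - <<'E'
from h import *
A=lambda U,V:wl("w2",U,V,290,205); B=lambda U,V:wl("w2",U,V,110,205)
for n,uv,x,b in(("tip",(288,149),.013,-.115),("tipL",(272,152),.013,-.115),("tipR",(303,150),.013,-.115),("mid",(292,185),.013,-.115),("base",(297,208),.010,-.115),("knob",(647,90),0,-.115)):
    p=onmx(A(*uv),x); dy,dz=p[1]-b,p[2]-.07; print(n,p,"r",np.hypot(dy,dz),"ang",np.arctan2(dy,dz)+.65)
for uv in((300,145),(302,140)):
    p=onmx(B(*uv),0); dy,dz=p[1]-.115,p[2]-.07; print("bar",p,"r",np.hypot(dy,dz),"ang",np.arctan2(dy,dz)+.6)
E
```

```text
tip [ 0.013      -0.09898337  0.13625863] r 0.06816698971782935 ang 0.8871791603455566
tipL [ 0.013      -0.09494109  0.13527534] r 0.06828784825444702 ang 0.9481377173461909
tipR [ 0.013      -0.10301279  0.1358356 ] r 0.06691800984104748 ang 0.830104968952984
mid [ 0.013      -0.10222997  0.12322096] r 0.05473156213234275 ang 0.8854917325979242
base [ 0.01       -0.10400636  0.11762866] r 0.04888097261724592 ang 0.8768468995762712
knob [ 1.38777878e-17 -1.86203897e-01  1.66511592e-01] r 0.11993532563642012 ang 0.014368522934316341
bar [-2.08166817e-17  7.54610518e-02  1.49783537e-01] r 0.08904347963915353 ang 0.13989642298468152
bar [-5.55111512e-17  7.45977489e-02  1.51454587e-01] r 0.09092409818761375 ang 0.13954986219439558
```

Measured pointer angle ≈ 0.87, knob at idle (0.01), direction lever at 0.14. The radii come out at about 68 mm for the tip (62 expected), 120 mm for the knob and 90 mm for the bar. Next is the approach to the right of the T bar with the fingers closed.

```bash
cat > go.py <<'E'
import sys
from cell import env
from h import *
def d(mx,my,mz):
    o=env.get_obs(); Rt=R.from_euler('xyz',o["tool_rot"],degrees=True).as_matrix()
    t=mw([mx,my,mz])-o["tool_pos"]; x=Rt.T@t*100
    print("now m",np.round(wm2(o["tool_pos"])*1e3,1),"rot",np.round(o["tool_rot"],1),"q",np.round(o["qpos"],0),"F",np.round(o["force"],1))
    print("tool cm",np.round(x,2),"rows>=",np.linalg.norm(x)/4.1)
    z=Rt[:,2]; c,s=np.cos(yaw),np.sin(yaw); print("tool z in m",np.round([c*z[0]+s*z[1],-s*z[0]+c*z[1],z[2]],3))
if __name__=="__main__": d(*map(float,sys.argv[1:4]))
E
python3 go.py -.0575 .03 .232
```

```text
now m [-74.3 -20.9 294. ] rot [-179.5   33.   165. ] q [ -5. -17.  -8. 120.  18.  49.  53.] F [0.1 0.3 1.5]
tool cm [1.98 5.15 6.06] rows>= 1.9979462527172334
tool z in m [ 0.545 -0.011 -0.839]
```

>>> move_arm:
  steps:
    - [0,0.7,1.7,2.0,0,0,0]
    - [0,0.7,1.7,2.0,0,0,0]
    - [0,0.6,1.75,2.0,0,0,0]
    - [0,0,0,0,0,0,0]
    - [0,0,0,0,0,0,0]

```text
time_s: 3.25
tool_pos: [0.5629, 0.0648, 0.2311]
tool_rot: [-179.3, 33.0, 165.0]
force: [0.2, -0.2, 0.6]
grip_width: 0.0616
```

```bash
python3 go.py 0 .03 .15; python3 look.py w3
```

```text
now m [-57.6  29.6 231.1] rot [-179.3   33.   165. ] q [ -5.  -9. -14. 121.  24.  43.  41.] F [ 0.2 -0.2  0.6]
tool cm [-0.42  0.17  9.94] rows>= 2.4256938984287704
tool z in m [ 0.544 -0.013 -0.839]
3.25 [0.56292021 0.0648199  0.23110958] [-179.33509953   32.95080303  165.04905076] 0.06160369830467329 [ 0.24917486 -0.17293202  0.61355214]
```

View pics/w3.png

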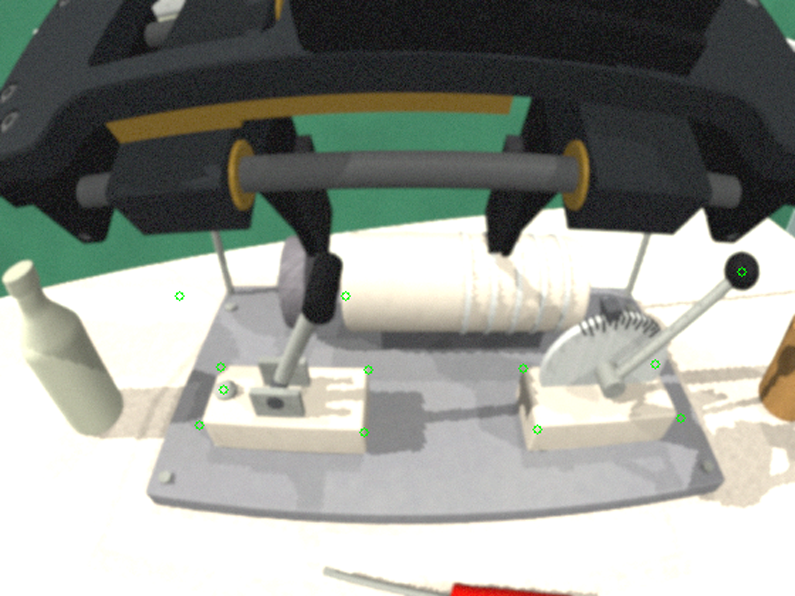

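>>> move_arm:
  steps:
    - [0,0,-0.8,0,0,0,0]
    - [0,0,0,0,0,0,0]
    - [0,0,0,0,0,0,0]
    - [0,0,0,0,0,0,0]
    - [0,0,0,0,0,0,0]

```text
time_s: 3.72
tool_pos: [0.5608, 0.0561, 0.2323]
tool_rot: [-179.4, 33.2, 164.9]
force: [0.5, -0.8, -0.6]
grip_width: 0.0243
```

>>> move_arm:
  steps:
    - [0,0,0,0,0,0,0]
    - [0,0,0,0,0,0,0]
    - [0,0,0,0,0,0,0]
    - [0,0,0,0,0,0,0]
    - [0,0,0,0,0,0,0]

```text
time_s: 4.13
tool_pos: [0.5607, 0.0564, 0.2315]
tool_rot: [-179.4, 33.1, 164.9]
force: [-0.3, -0.6, -0.3]
grip_width: 0.0005
```

>>> move_arm:
  steps:
    - [0,-0.1,0,2.5,0,0,0]
    - [0,-0.1,0,2.5,0,0,0]
    - [0,-0.1,0,2.5,0,0,0]
    - [0,-0.1,0,2.4,0,0,0]
    - [0,0,0,0,0,0,0]

```text
time_s: 4.55
tool_pos: [0.6149, 0.0387, 0.1459]
tool_rot: [-179.2, 32.7, 164.9]
force: [0.0, -0.9, -0.4]
grip_width: 0.0005
```

```bash
python3 go.py 0 .03 .15; python3 look.py w4
```

```text
now m [ -0.6  17.6 145.9] rot [-179.2   32.7  164.9] q [ -3.   3. -13. 121.  33.  32.  35.] F [ 0.  -0.9 -0.4]
tool cm [-0.27  1.24 -0.33] rows>= 0.3194135938124199
tool z in m [ 0.541 -0.016 -0.841]
4.55 [0.61487815 0.03865654 0.14590156] [-179.21288449   32.73161332  164.91544572] 0.00046807733319124815 [ 0.02993146 -0.86462188 -0.39221729]
```

View pics/w4.png

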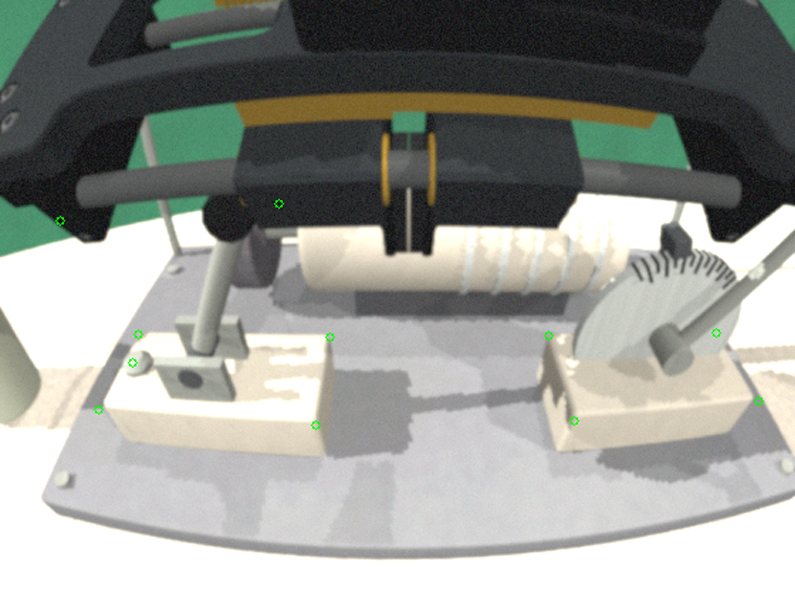

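```bash
python3 - <<'E'
from h import *
for n,uv in(("w4",(228,215)),("w3",(322,287))):
    p=onmx(wl(n,*uv,k=1.42),-.023 if n=="w4" else 0); dy,dz=p[1]-.115,p[2]-.07; print("bar",p,"r",np.hypot(dy,dz),"ang",np.arctan2(dy,dz)+.6)
E
python3 zoom.py w4 100 90 310 250 3.8 pics/z4.png
```

```text
bar [-0.023       0.07417905  0.15251107] r 0.0920566482085315 ang 0.1405748189130101
bar [-3.12250226e-17  7.63924878e-02  1.49825987e-01] r 0.08867202605599919 ang 0.14952105101274676
```

View pics/z4.png

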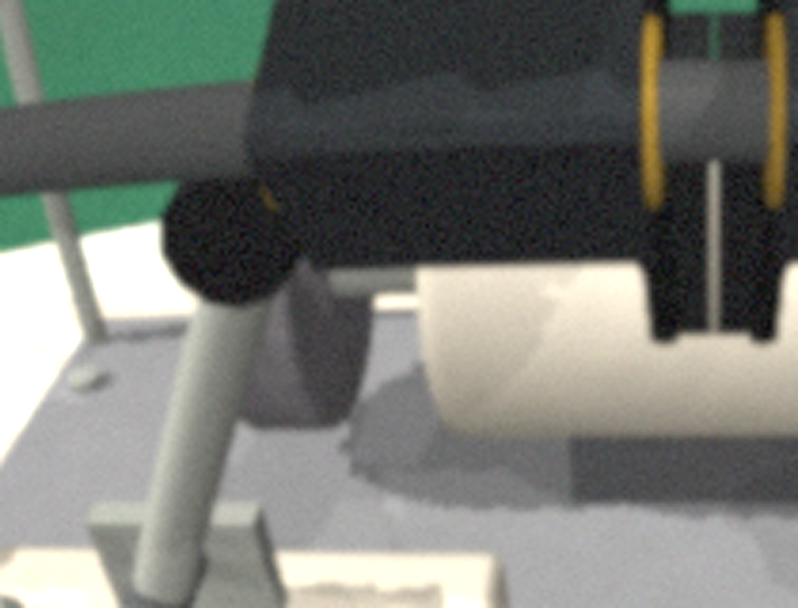

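The lever is still at 0.14 and the fingers stand clear to its right. Pushing left now.

>>> move_arm:
  steps:
    - [0,0,1.5,-0.4,0,0,0]
    - [0,0,1.5,0,0,0,0]
    - [0,0,1,0,0,0,0]
    - [0,0,1,0,0,0,0]
    - [0,0,1,0,0,0,0]

```text
time_s: 5.02
tool_pos: [0.6304, 0.0989, 0.1558]
tool_rot: [-179.4, 33.3, 164.9]
force: [-0.7, -1.6, 2.0]
grip_width: 0.0006
```

>>> move_arm:
  steps:
    - [0,0,1,0,0,0,0]
    - [0,0,1,0,0,0,0]
    - [0,0,1,0,0,0,0]
    - [0,0,1,0,0,0,0]
    - [0,0,0.5,0,0,0,0]

```text
time_s: 5.43
tool_pos: [0.6414, 0.1438, 0.1524]
tool_rot: [-179.4, 33.0, 165.0]
force: [0.6, -2.1, -0.7]
grip_width: 0.0004
```

```bash
python3 go.py 0 .14 .15; python3 look.py w5
```

```text
now m [ -1.8 126.  152.4] rot [-179.4   33.   165. ] q [-10.   9. -17. 113.  40.  39.  21.] F [ 0.6 -2.1 -0.7]
tool cm [-0.02  1.4   0.28] rows>= 0.34896974330073177
tool z in m [ 0.545 -0.013 -0.838]
5.4333 [0.64141839 0.14379959 0.15238802] [-179.37302632   33.03088228  165.01090018] 0.0003979553927029733 [ 0.63693323 -2.1187361  -0.74477579]
```

View pics/w5.png

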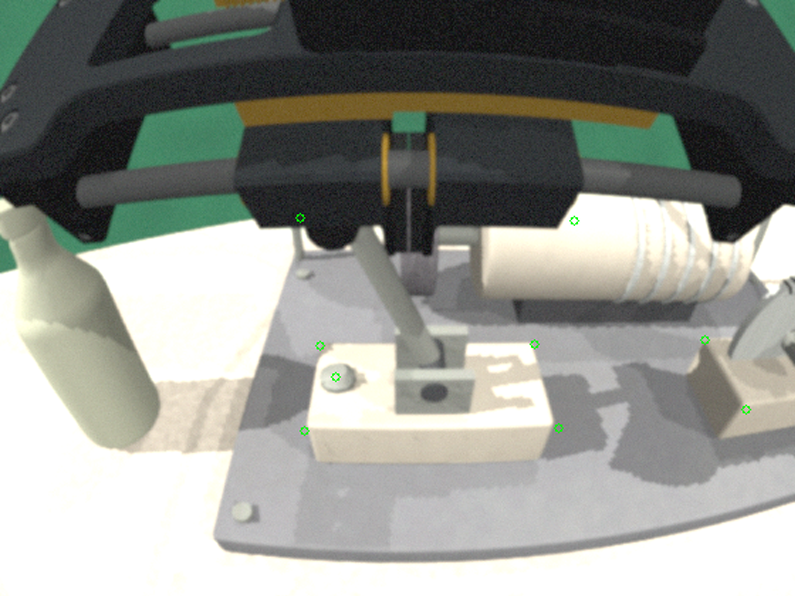

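```bash
python3 - <<'E'
from h import *
for uv in((158,408),(110,446),(60,430)): print(wm2(ronz(wl("w5",*uv,k=1.42),0)))
E
```

```text
[0.0208142  0.28933899 0.        ]
[-0.01345405  0.31407776  0.        ]
[-0.00723769  0.36327677  0.        ]
```

>>> move_arm:
  steps:
    - [0,0,0.6,0.1,0,0,0]
    - [0,0,0.5,0.1,0,0,0]
    - [0,0,0.3,0.1,0,0,0]
    - [0,0,0,0,0,0,0]

```text
time_s: 5.82
tool_pos: [0.6472, 0.1561, 0.1504]
tool_rot: [-179.4, 33.1, 165.0]
force: [0.5, -0.2, -0.2]
grip_width: 0.0007
```

>>> move_arm:
  steps:
    - [0,0,0.3,0,0,0,0]
    - [0,0,0.2,0,0,0,0]
    - [0,0,0,0,0,0,0]

```text
time_s: 6.07
tool_pos: [0.6484, 0.1588, 0.1507]
tool_rot: [-179.3, 33.1, 164.9]
force: [0.3, -4.0, 0.8]
grip_width: 0.0008
```

```bash
python3 go.py 0 .14 .15; python3 look.py w6;python3 zoom.py w6 150 120 360 280 3.8 pics/z6.png
```

```text
now m [  1.1 142.3 150.7] rot [-179.3   33.1  164.9] q [-11.  10. -17. 112.  41.  41.  19.] F [ 0.3 -4.   0.8]
tool cm [ 0.13 -0.24 -0.  ] rows>= 0.06537200903450553
tool z in m [ 0.546 -0.015 -0.837]
6.0667 [0.64843949 0.1588375  0.15066477] [-179.29775422   33.1188345   164.88694841] 0.0007860069147716225 [ 0.25377253 -4.01703933  0.78937601]
```

View pics/z6.png

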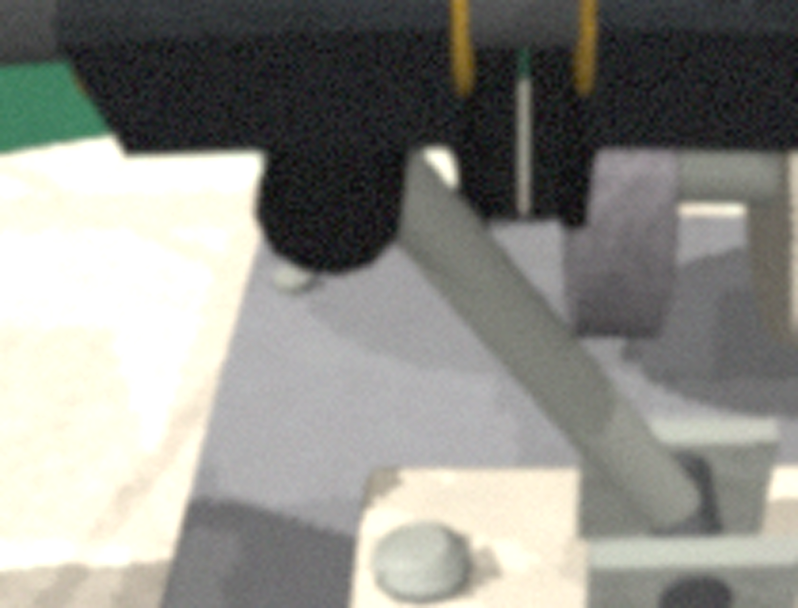

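>>> move_arm:
  steps:
    - [0,0,0.2,0,0,0,0]
    - [0,0,0.2,0,0,0,0]
    - [0,0,0,0,0,0,0]

```text
time_s: 6.37
tool_pos: [0.6497, 0.1603, 0.1508]
tool_rot: [-179.1, 33.1, 164.8]
force: [0.3, -7.4, 2.8]
grip_width: 0.0005
```

```bash
python3 go.py 0 .14 .15; python3 look.py w7; python3 - <<'E'
from h import *
# z6 near bar end centre (332,197)
p=onmx(wl("w6",332,200,150,120,3.8),-.023); dy,dz=p[1]-.115,p[2]-.07; print(p,np.hypot(dy,dz),np.arctan2(dy,dz)+.6)
E
```

```text
now m [  1.9 144.1 150.8] rot [-179.1   33.1  164.8] q [-12.  11. -17. 112.  42.  41.  19.] F [ 0.3 -7.4  2.8]
tool cm [ 0.2  -0.41 -0.03] rows>= 0.11185722211077319
tool z in m [ 0.547 -0.019 -0.837]
6.3667 [0.64968667 0.16029906 0.15078853] [-179.13363998   33.14227229  164.80972316] 0.0004931313078301283 [ 0.31787107 -7.41867493  2.75118622]
[-0.023       0.16497623  0.14641162] 0.09130367044891172 1.1792098065869636
```

The force rises (4 → 7.4 N) while the travel stalls, so the lever is at its stop (measured ≈1.18). I'll back off and verify.

>>> move_arm:
  steps:
    - [0,0,-1.5,0,0,0,0]
    - [0,0,-2,-1,0,0,0]
    - [0,0,-3,-2.5,0,0,0]
    - [0,0,-2,-3,0,0,0]
    - [0,0,0,-3,0,0,0]

```text
time_s: 6.83
tool_pos: [0.575, 0.0927, 0.2305]
tool_rot: [-179.3, 33.0, 164.7]
force: [1.9, 0.2, 0.3]
grip_width: 0.0008
```

```bash
python3 look.py w8; python3 go.py -.0545 -.1876 .25
```

```text
6.8333 [0.57504081 0.09272444 0.23048225] [-179.34042241   32.99171857  164.69493846] 0.0007644903295284545 [1.87591365 0.2106283  0.3170789 ]
now m [-53.   64.8 237.8] rot [-179.7   33.5  164.8] q [ -6.  -7. -17. 118.  27.  44.  36.] F [0.1 0.9 4.2]
tool cm [ -0.7  -25.25  -0.88] rows>= 6.163605008510308
tool z in m [ 0.552 -0.009 -0.834]
```

View pics/w8.png

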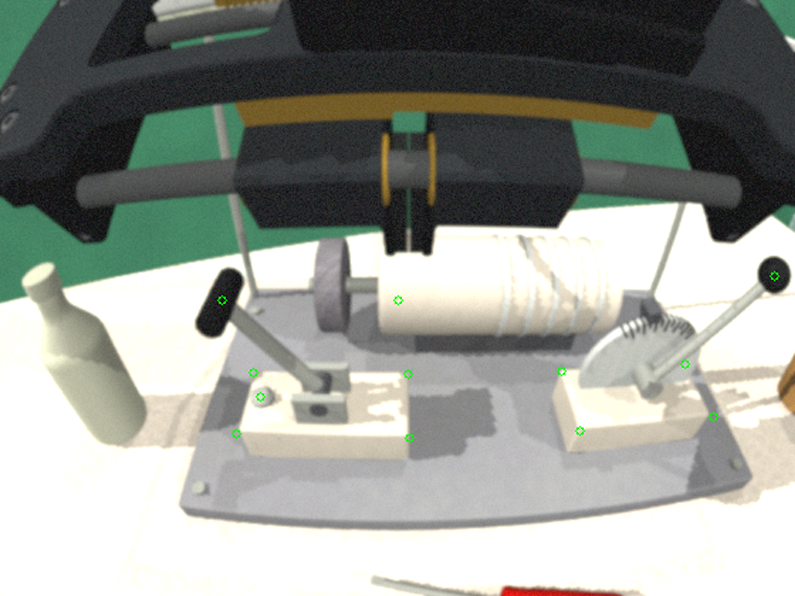

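The direction lever sits at its left stop: the bar centre is at (220,302), against a predicted (222,300) for 1.2. Next I move to the speed knob and open the jaws on the way.

>>> move_arm:
  steps:
    - [8.7,-0.2,-3.7,-0.5,0,0,0]
    - [8.7,-0.1,-3.7,-0.5,0,0,0]
    - [8.7,-0.1,-3.7,-0.5,0,0,0]
    - [8.7,0,-3.6,-0.5,0,0,0]
    - [8.7,0,-3.6,0,0,0,0]

```text
time_s: 7.3
tool_pos: [0.5275, -0.067, 0.2491]
tool_rot: [-179.5, 32.8, 165.0]
force: [-1.4, 0.1, -0.4]
grip_width: 0.0261
```

>>> move_arm:
  steps:
    - [7,0,-3.4,0,0,0,0]
    - [7,0,-3.4,0,0,0,0]
    - [7,0,0,0,0,0,0]
    - [7,0,0,0,0,0,0]

```text
time_s: 7.63
tool_pos: [0.5168, -0.1354, 0.2488]
tool_rot: [-179.4, 32.7, 164.6]
force: [0.4, 0.2, 0.3]
grip_width: 0.0522
```

```bash
python3 look.py w9; python3 go.py -.064 -.1876 .2635
```

```text
7.6333 [ 0.51683747 -0.13537505  0.2487656 ] [-179.39418619   32.72990617  164.64247351] 0.05219075922803854 [0.39831382 0.15013994 0.25497857]
now m [ -51.  -173.8  248.7] rot [-179.4   32.7  164.8] q [ 20. -17.  -9. 125.   1.  39.  85.] F [0.  1.7 0.3]
tool cm [ 0.28 -1.41 -1.93] rows>= 0.5862696602772849
tool z in m [ 0.54  -0.014 -0.841]
```

View pics/w9.png

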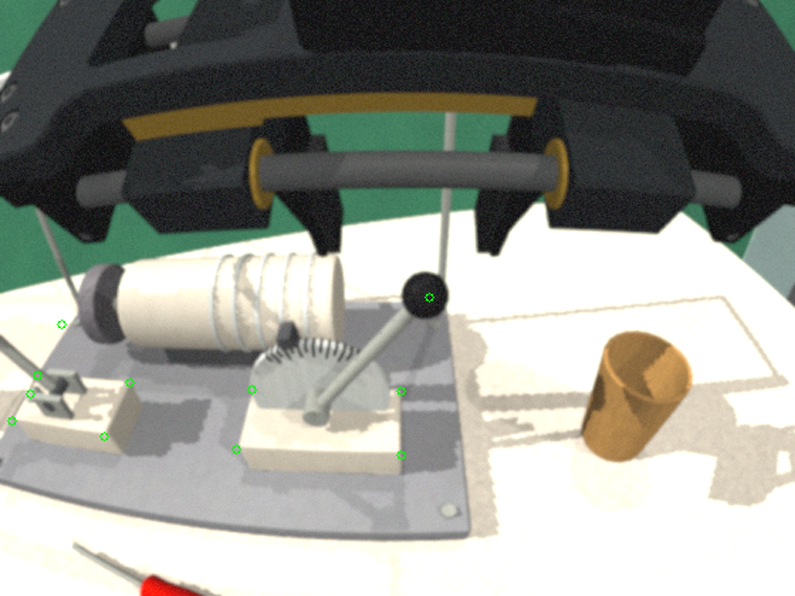

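```bash
python3 zoom.py w9 165 180 325 300 5 pics/z9.png; python3 go.py -.009 -.185 .179
```

```text
now m [ -51.  -173.8  248.7] rot [-179.4   32.7  164.8] q [ 20. -17.  -9. 125.   1.  39.  85.] F [0.  1.7 0.3]
tool cm [ 0.22 -1.    8.15] rows>= 2.0035558401822575
tool z in m [ 0.54  -0.014 -0.841]
```

View pics/z9.png

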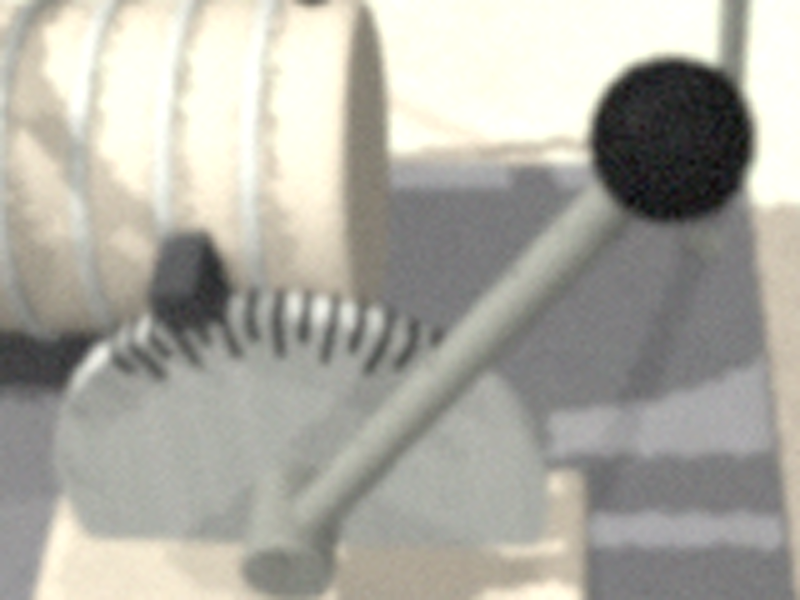

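```bash
python3 - <<'E'
from h import *
A=lambda U,V:wl("w9",U,V,165,180,5)
for x in(.006,.008,.010,.013):
  for uv in((187,233),(172,310)):
    p=onmx(A(*uv),x); dy,dz=p[1]+.115,p[2]-.07; print(x,uv,np.round(p,4),"r",round(np.hypot(dy,dz),4),"ang",round(np.arctan2(dy,dz)+.65,3))
p=onmx(A(672,139),0); dy,dz=p[1]+.115,p[2]-.07; print("knob",p,np.hypot(dy,dz),np.arctan2(dy,dz)+.65)
p=onmx(A(287,565),-.02);print("hub",p)
# direct triangulation of the tip w2/w9, and knob
B=lambda U,V:wl("w2",U,V,290,205,4)
k,r=tri([A(672,139),B(647,90)]);print("knob tri",wm2(k),r)
E
```

```text
0.006 (187, 233) [ 0.006  -0.1054  0.1426] r 0.0732 ang 0.782
0.006 (172, 310) [ 0.006  -0.0996  0.1246] r 0.0568 ang 0.925
0.008 (187, 233) [ 0.008  -0.1047  0.1408] r 0.0716 ang 0.794
0.008 (172, 310) [ 0.008  -0.0989  0.1227] r 0.0551 ang 0.947
0.01 (187, 233) [ 0.01   -0.1041  0.1391] r 0.07 ang 0.807
0.01 (172, 310) [ 0.01   -0.0981  0.1208] r 0.0535 ang 0.971
0.013 (187, 233) [ 0.013  -0.1031  0.1365] r 0.0675 ang 0.828
0.013 (172, 310) [ 0.013  -0.0971  0.1179] r 0.0511 ang 1.009
knob [-4.85722573e-17 -1.85583073e-01  1.66701241e-01] 0.11972092631223706 0.019481836630206195
hub [-0.02       -0.11837662  0.08599604]
knob tri [-0.00088525 -0.18552103  0.16734191] [np.float64(3.87362664071378e-05), np.float64(3.8736266407086044e-05)]
```

```bash
python3 zoom.py w4 390 130 550 270 5 pics/z4p.png; python3 zoom.py w2 330 225 410 310 7 pics/z2p.png; python3 - <<'E'
from h import *
for r in(wl("w9",287,566,165,180,5),wl("w2",313,370,290,205,4)): print(wm2(ronz(r,.07)))
E
```

```text
[-0.00819481 -0.11468527  0.07      ]
[-0.00792086 -0.11418593  0.07      ]
```

View pics/z4p.png

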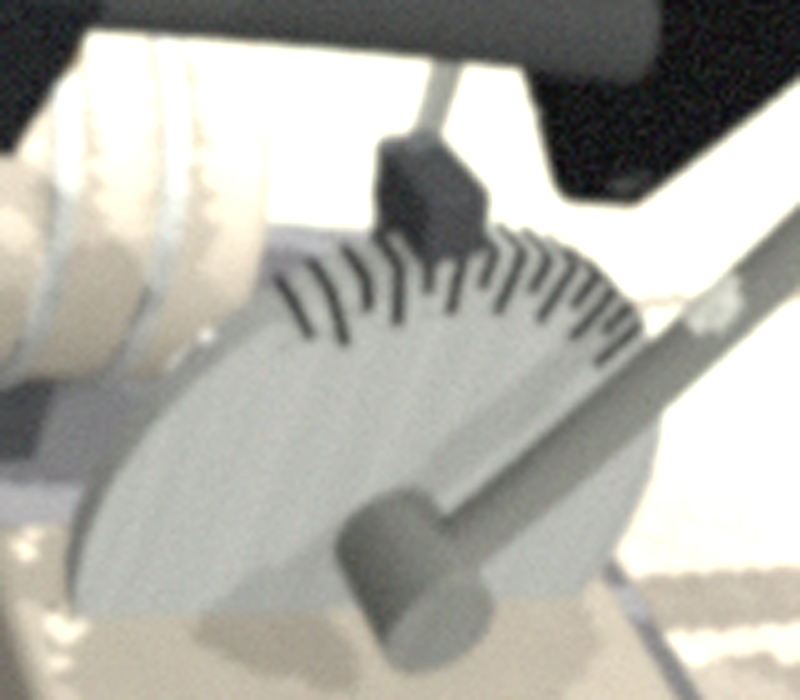

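View pics/z2p.png

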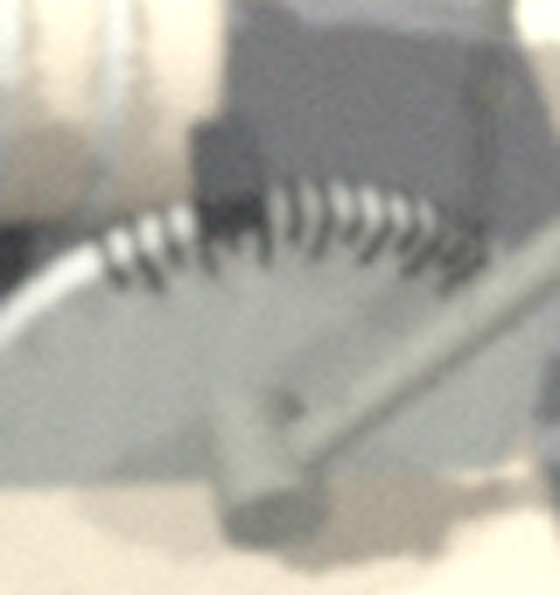

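```bash
python3 - <<'E'
from h import *
from scipy.optimize import brentq
O+=.0012*np.array([-np.sin(yaw),np.cos(yaw)])  # split the bias between the knob (2 mm) and the hub (.5 mm)
def solve(r,lab):
    f=lambda x:(lambda p:np.hypot(p[1]+.115,p[2]-.07)-.062)(onmx(r,x))
    x=brentq(f,-.02,.06);p=onmx(r,x);print(lab,np.round(p*1e3,1),"ang",round(np.arctan2(p[1]+.115,p[2]-.07)+.65,3))
solve(wl("w2",232,197,330,225,7),"w2 front");solve(wl("w2",225,122,330,225,7),"w2 back")
solve(wl("w4",460,199,390,130,5),"w4 front");solve(wl("w4",405,138,390,130,5),"w4 back")
solve(wl("w9",187,233,165,180,5),"w9 back");solve(wl("w9",207,300,165,180,5) ,"w9 front?")
for n,a in(("w4",(290,205)),):pass
E
```

```text
w2 front [   3.4 -100.6  130.3] ang 0.885
w2 back [  18.6 -102.2  130.7] ang 0.858
w4 front [   3.7 -100.8  130.4] ang 0.881
w4 back [  18.5 -100.5  130.3] ang 0.886
w9 back [  19.7 -102.   130.6] ang 0.861
w9 front? [   1.2 -109.2  131.7] ang 0.744
```

The pointer comes out at about 0.87 (0.86–0.885 across three views). I'll descend onto the knob, keeping it near the fingertips so the stem stays clear.

>>> move_arm:
  steps:
    - [7,0.1,-0.6,2.5,0,0,0]
    - [7,0.1,-0.5,2.5,0,0,0]
    - [7,0,0,2,0,0,0]
    - [7,0,0,1.1,0,0,0]
    - [7,0,0,0,0,0,0]

```text
time_s: 8.1
tool_pos: [0.5546, -0.1529, 0.1763]
tool_rot: [-179.4, 32.4, 165.2]
force: [-1.0, 0.4, -0.4]
grip_width: 0.0695
```

```bash
python3 look.py w10; python3 go.py -.009 -.186 .1805
```

```text
8.1 [ 0.55456509 -0.15290713  0.17631197] [-179.37014108   32.4052681   165.16646335] 0.06946586650164424 [-1.00974147  0.37156844 -0.44303547]
now m [  -9.8 -183.3  177.8] rot [-179.4   32.5  165.2] q [ 20.  -7.  -8. 126.   3.  29.  84.] F [ 0.9 -0.5  0.5]
tool cm [-0.21 -0.27 -0.18] rows>= 0.0953777827974901
tool z in m [ 0.537 -0.012 -0.843]
```

View pics/w10.png

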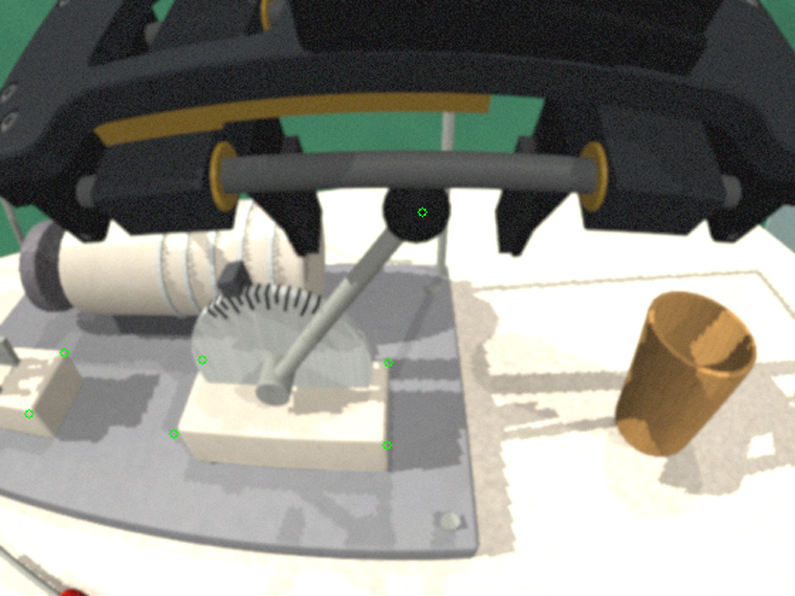

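>>> move_arm:
  steps:
    - [2.7,0,-0.25,-0.1,0,0,0]
    - [2.7,0,0,0,0,0,0]
    - [2.7,0,0,0,0,0,0]
    - [2.7,0,0,0,0,0,0]
    - [2.7,0,0,0,0,0,0]
  force: 4

```text
time_s: 8.57
tool_pos: [0.5533, -0.1582, 0.1808]
tool_rot: [-179.3, 32.7, 164.9]
force: [-0.5, 0.5, -0.4]
grip_width: 0.0445
```

>>> move_arm:
  steps:
    - [2.7,0,0,0,0,0,0]
    - [2.7,0,0,0,0,0,0]
    - [2.7,0,0,0,0,0,0]

```text
time_s: 8.82
tool_pos: [0.5532, -0.158, 0.1801]
tool_rot: [-179.3, 32.6, 164.9]
force: [-1.2, 1.3, -0.3]
grip_width: 0.029
```

```bash
python3 look.py w11; python3 go.py -.009 -.115 .204
```

```text
8.8167 [ 0.55315077 -0.15801106  0.18008649] [-179.34313984   32.64233623  164.93425123] 0.029037463312357105 [-1.21335375  1.32968571 -0.27085529]
now m [ -10.1 -188.3  180. ] rot [-179.3   32.6  164.9] q [ 20.  -7.  -8. 126.   2.  29.  85.] F [ 0.9  0.2 -1.1]
tool cm [-1.36  7.31 -2.06] rows>= 1.8821280206237323
tool z in m [ 0.539 -0.014 -0.842]
```

View pics/w11.png

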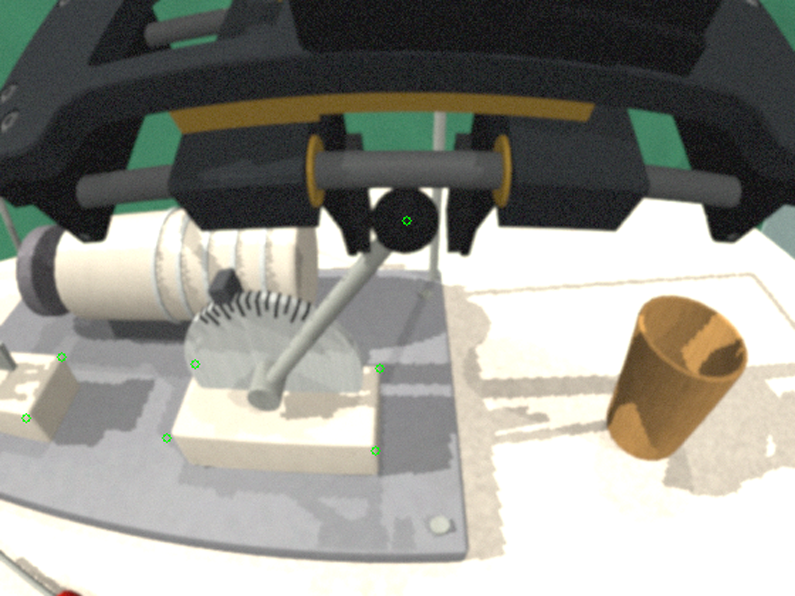

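Knob sits between the pads with a small clearance. Now moving it along the arc towards 0.87.

>>> move_arm:
  steps:
    - [2.7,-0.53,1.5,-0.83,0,0,0]
    - [2.7,-0.4,1.64,-0.62,0,0,0]
    - [2.7,-0.26,1.73,-0.41,0,0,0]
    - [2.7,-0.12,1.78,-0.19,0,0,0]
    - [2.7,0.03,1.8,0.04,0,0,0]

```text
time_s: 9.28
tool_pos: [0.5764, -0.0767, 0.2045]
tool_rot: [-179.3, 32.8, 164.9]
force: [-0.8, -1.1, 1.6]
grip_width: 0.027
```

>>> move_arm:
  steps:
    - [2.7,0.06,0.7,0.1,0,0,0]
    - [2.7,0.06,0.5,0.1,0,0,0]
    - [2.7,0,0,0,0,0,0]

```text
time_s: 9.53
tool_pos: [0.579, -0.0641, 0.2003]
tool_rot: [-179.3, 32.6, 165.0]
force: [-1.1, -0.0, -1.0]
grip_width: 0.027
```

```bash
python3 look.py w12; python3 go.py -.0095 -.0888 .2016;python3 zoom.py w12 195 100 365 275 4 pics/z12.png
```

```text
9.5333 [ 0.57897868 -0.06406842  0.20027083] [-179.32667191   32.61452238  165.01767987] 0.027031501390768126 [-1.08736463 -0.00512097 -1.02651863]
now m [ -9.1 -91.7 200.2] rot [-179.3   32.6  165. ] q [ 18.  -7. -19. 123.  13.  33.  65.] F [0.1 0.9 0. ]
tool cm [-0.04  0.29 -0.14] rows>= 0.07906161978510493
tool z in m [ 0.539 -0.014 -0.842]
```

View pics/z12.png

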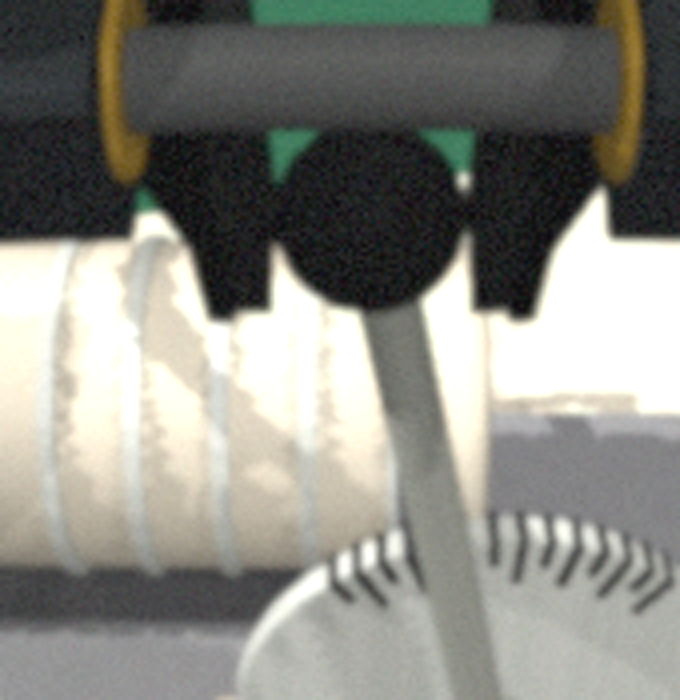

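View pics/w12.png

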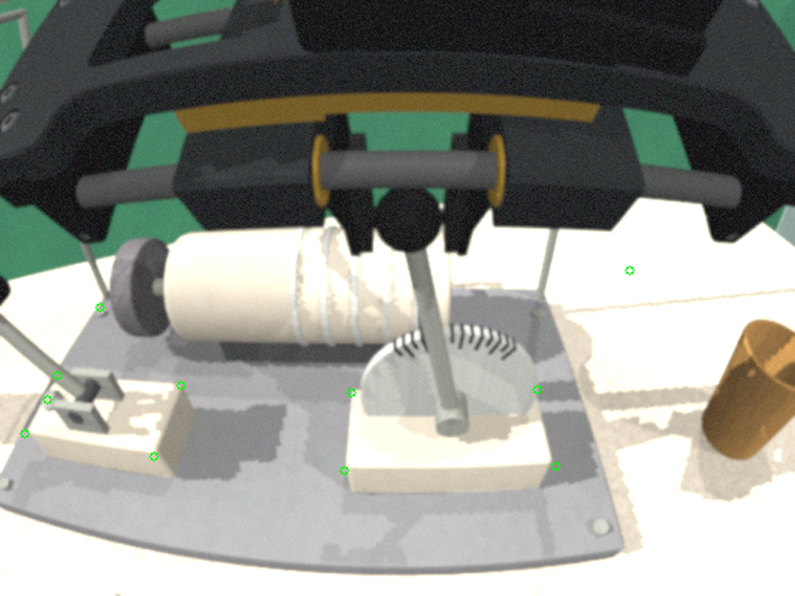

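```bash
python3 - <<'E'
from h import *
yv=np.array([-np.sin(yaw),np.cos(yaw)]); O0=O.copy()
for sh in(0,.0012,.002):
    O[:]=O0+sh*yv
    p=onmx(wl("w12",370,217,195,100,4),0); print(sh,p,np.hypot(p[1]+.115,p[2]-.07),np.arctan2(p[1]+.115,p[2]-.07)+.65)
E
```

```text
0 [ 1.04083409e-17 -9.05460758e-02  1.87076844e-01] 0.11960343553768628 0.8559103628997562
0.0012 [ 2.77555756e-17 -9.17460758e-02  1.87076844e-01] 0.11936386544632069 0.8460692835526736
0.002 [ 1.04083409e-17 -9.25460758e-02  1.87076844e-01] 0.11921059556739881 0.8394870028723219
```

>>> move_arm:
  steps:
    - [2.7,0.02,0.25,0.05,0,0,0]
    - [2.7,0,0,0,0,0,0]
    - [6,0,0,0,0,0,0]
    - [6,0,0,0,0,0,0]
    - [6,0,0,0,0,0,0]

```text
time_s: 10.0
tool_pos: [0.5795, -0.0629, 0.1999]
tool_rot: [-179.3, 32.6, 164.9]
force: [0.2, 0.3, -1.0]
grip_width: 0.0393
```

>>> move_arm:
  steps:
    - [6,0,0,0,0,0,0]
    - [6,0,0,0,0,0,0]
    - [6,0,0,-1.5,0,0,0]
    - [6,0,0,-2.5,0,0,0]
    - [6,0,0,-2.5,0,0,0]

```text
time_s: 10.42
tool_pos: [0.545, -0.0527, 0.2542]
tool_rot: [-179.3, 32.5, 164.9]
force: [0.3, -0.1, 1.0]
grip_width: 0.0593
```

>>> move_arm:
  steps:
    - [6,0,3.3,0,0,0,0]
    - [6,0,3.3,0,0,0,0]
    - [6,0,3.3,0,0,0,0]
    - [6,0,0,0,0,0,0]

```text
time_s: 10.75
tool_pos: [0.5738, 0.0507, 0.2552]
tool_rot: [-179.5, 32.8, 165.4]
force: [-0.8, 0.6, -0.0]
grip_width: 0.0598
```

```bash
python3 look.py w13; python3 go.py -.06 -.07 .25
```

```text
10.75 [0.57377148 0.05066962 0.25515384] [-179.5422579    32.80112574  165.39017537] 0.05979201542727474 [-0.75268924  0.60507364 -0.03369867]
now m [-43.3  15.  254.3] rot [-179.4   32.7  165.3] q [ 16. -10. -30. 118.  16.  43.  51.] F [ 0.3 -1.  -0.5]
tool cm [ 1.65 -8.5  -0.45] rows>= 2.115038866875513
tool z in m [ 0.54  -0.01  -0.842]
```

View pics/w13.png

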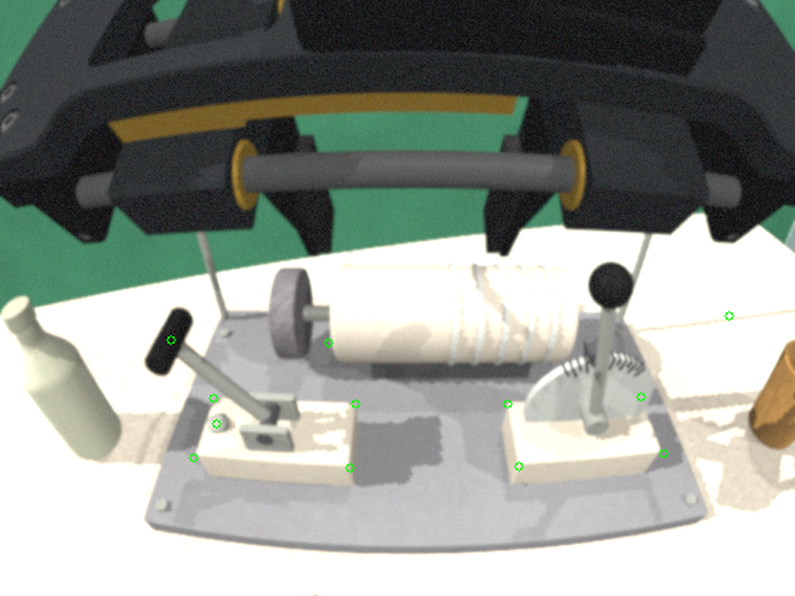

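```bash
python3 zoom.py w13 355 175 475 310 5 pics/z13.png; python3 - <<'E'
from cell import viewer
from h import *
d=viewer.read_camera("side"); b=(275,190,360,270);im=cv2.resize(d["img"][b[1]:b[3],b[0]:b[2],::-1],None,fx=7,fy=7,interpolation=cv2.INTER_CUBIC)
cv2.imwrite("pics/s13.png",cv2.convertScaleAbs(im,alpha=1.6))
E
```

```text
(no output)
```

View pics/z13.png

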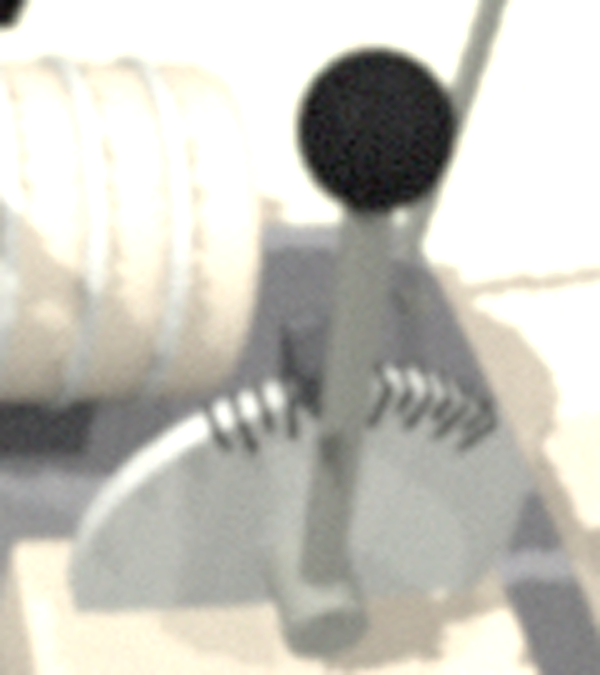

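View pics/s13.png

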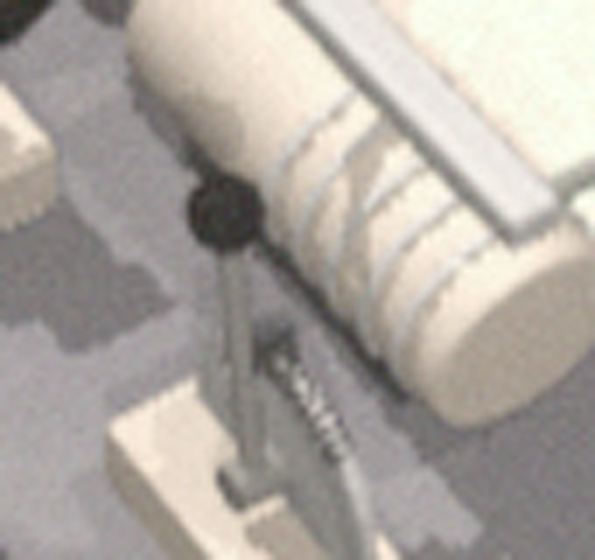

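```bash
python3 - <<'E'
from h import *
yv=np.array([-np.sin(yaw),np.cos(yaw)]); O[:]=O+.0012*yv
p=onmx(wl("w13",375,130,355,175,5),0); print(p,np.hypot(p[1]+.115,p[2]-.07),np.arctan2(p[1]+.115,p[2]-.07)+.65)
print("hub",wm2(ronz(wl("w13",322,622,355,175,5),.07)))
d=pickle.load(open("pics/w13.pkl","rb"))
# draw expected back-left tip corner & tip centreline for pointer angles
im=cv2.imread("pics/z13.png")
def Z(p):
    u=wproj(d,p,d["pos"],d["rot"]); return (int(((559-u[0])-355+.5)*5),int(((419-u[1])-175+.5)*5))
for a,c in((.83,(255,0,0)),(.87,(0,255,0)),(.91,(0,0,255))):
    t=a-.65
    P=lambda r,s,x: mw([x,-.115+r*np.sin(t)+s*np.cos(t),.07+r*np.cos(t)-s*np.sin(t)])
    for x in(.0045,.0195):
        cv2.polylines(im,[np.array([Z(P(.045,.005,x)),Z(P(.062,.005,x)),Z(P(.062,-.005,x)),Z(P(.045,-.005,x))])],False,c,1)
cv2.imwrite("pics/z13o.png",im)
E
```

```text
[-2.08166817e-17 -9.17438045e-02  1.86897926e-01] 0.1191888237291252 0.8463804182859265
hub [-0.00760522 -0.11562863  0.07      ]
```

View pics/z13o.png

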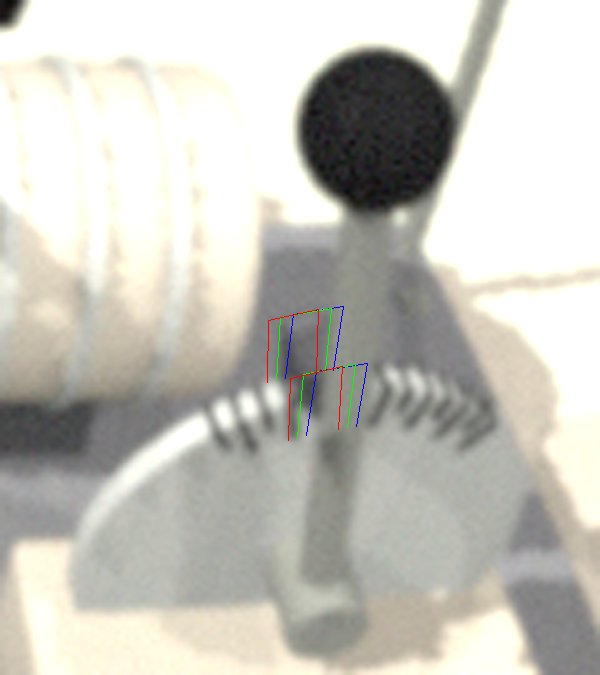

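From the left view the lever reads about 0.846 and the pointer about 0.86. I'll cross-check from the right side, where the tab is unobstructed.

>>> move_arm:
  steps:
    - [6,0,-3.5,0,0,0,0]
    - [6,0,-3.5,0,0,0,0]
    - [6,0,-3.5,0,0,0,0]
    - [6,0,-3.5,0,0,0,0]
    - [6,0,-3.5,0,0,0,0]

```text
time_s: 11.27
tool_pos: [0.5241, -0.1291, 0.2552]
tool_rot: [-179.3, 32.6, 164.8]
force: [1.1, 0.7, 1.0]
grip_width: 0.0602
```

>>> move_arm:
  steps:
    - [6,0,-3,0,0,0,0]
    - [6,0,0,0,0,0,0]

```text
time_s: 11.43
tool_pos: [0.5146, -0.1629, 0.2553]
tool_rot: [-179.4, 32.6, 164.3]
force: [0.3, 0.3, -0.2]
grip_width: 0.0602
```

```bash
python3 look.py w14; python3 go.py -.06 -.07 .25; python3 - <<'E'
from h import *
d=pickle.load(open("pics/w14.pkl","rb"))
u=wproj(d,knob(.87,.07),d["pos"],d["rot"]); u=np.array([559,419])-u; a=np.int32(u-[75,65]); print(a)
import subprocess
subprocess.run(["python3","zoom.py","w14",*map(str,[a[0],a[1],a[0]+150,a[1]+115]),"5","pics/z14.png"])
E
```

```text
11.4333 [ 0.51459535 -0.16287161  0.25534375] [-179.37255475   32.59998652  164.2560997 ] 0.06016050183667062 [ 0.28339184  0.28570638 -0.20648179]
now m [ -45.8 -199.5  255.4] rot [-179.4   32.6  164.4] q [ 18. -17.  -4. 124.   1.  40.  88.] F [ 0.6  1.  -0.4]
tool cm [ 1.64 12.92 -0.53] rows>= 3.1789635881108165
tool z in m [ 0.539 -0.017 -0.842]
[ 89 179]
```

View pics/z14.png

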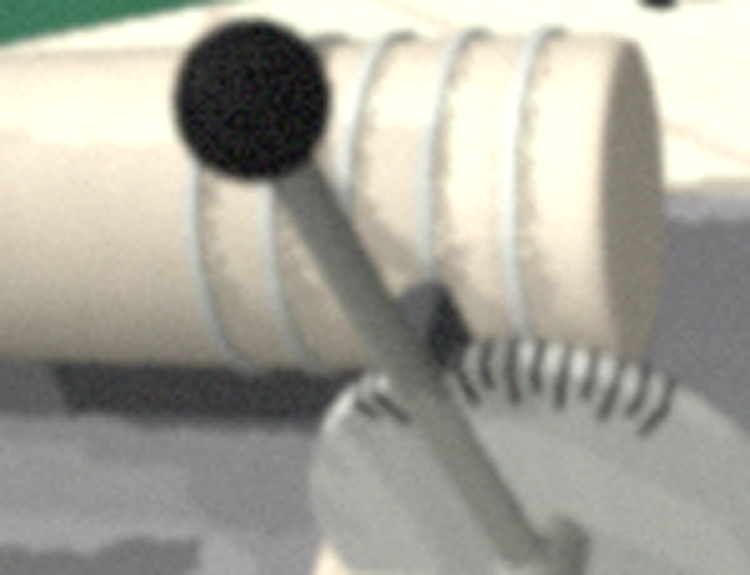

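```bash
python3 - <<'E'
from h import *
yv=np.array([-np.sin(yaw),np.cos(yaw)]); O[:]=O+.0012*yv
p=onmx(wl("w14",252,99,89,179,5),0); print(p,np.hypot(p[1]+.115,p[2]-.07),np.arctan2(p[1]+.115,p[2]-.07)+.65)
k,r=tri([wl("w14",252,99,89,179,5),wl("w13",375,130,355,175,5)]);k=wm2(k);print("knob tri",k,r,np.arctan2(k[1]+.115,k[2]-.07)+.65)
d=pickle.load(open("pics/w14.pkl","rb"))
im=cv2.imread("pics/z14.png")
def Z(p):
    u=wproj(d,p,d["pos"],d["rot"]); return (int(((559-u[0])-89+.5)*5),int(((419-u[1])-179+.5)*5))
for a,c in((.83,(255,0,0)),(.87,(0,255,0)),(.91,(0,0,255))):
    t=a-.65
    P=lambda r,s,x: mw([x,-.115+r*np.sin(t)+s*np.cos(t),.07+r*np.cos(t)-s*np.sin(t)])
    for x in(.0045,.0195):
        cv2.polylines(im,[np.array([Z(P(.045,.005,x)),Z(P(.062,.005,x)),Z(P(.062,-.005,x)),Z(P(.045,-.005,x))])],False,c,1)
cv2.imwrite("pics/z14o.png",im)
E
```

```text
[ 4.16333634e-17 -9.09971317e-02  1.87318745e-01] 0.11974901064423707 0.8518102246610226
knob tri [-0.00064509 -0.09130853  0.18758043] [np.float64(0.00016783974821368548), np.float64(0.00016783974821372975)] 0.8488294108452717
```

View pics/z14o.png

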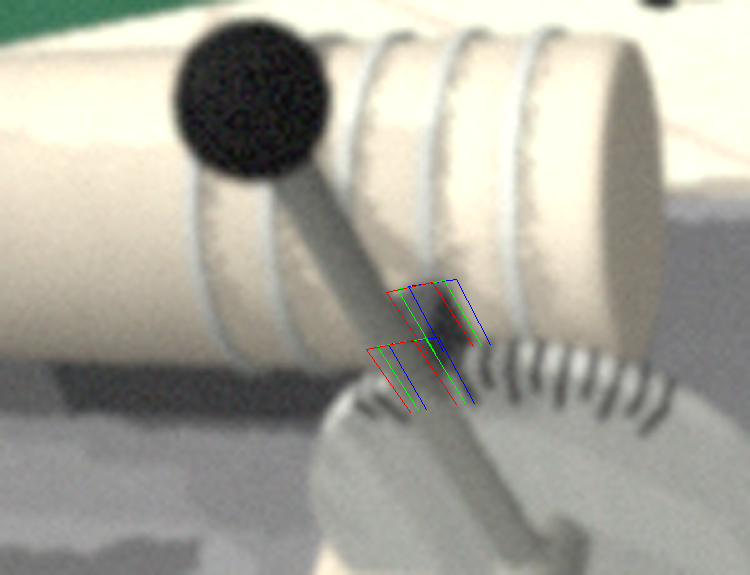

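Four estimates give pointer ≈ 0.868 and two give lever ≈ 0.849, so I'll nudge it about 2 mm further left with a centred re-grip.

```bash
cat > gw.py <<'E'
import sys
from cell import env
from h import *
o=env.get_obs(); Rt=R.from_euler('xyz',o["tool_rot"],degrees=True).as_matrix()
Rg=R.from_euler('xyz',[-179.3,32.6,164.9],degrees=True).as_matrix()
t=np.array(list(map(float,sys.argv[1:4])))-float(sys.argv[4])*Rg[:,2]
print("tool cm",np.round(Rt.T@(t-o["tool_pos"])*100,2),"turn",np.round(R.from_matrix(Rt.T@Rg).as_rotvec(),3), o["force"].round(1))
E
python3 gw.py .5800 -.0609 .1998 .07
```

```text
tool cm [ 0.02 11.28 -0.52] turn [-0.002  0.    -0.007] [ 0.6  1.  -0.4]
```

>>> move_arm:
  steps:
    - [6,0,3,-0.2,0,0,0]
    - [6,0,3,-0.2,0,0,0]
    - [6,0,3,-0.1,0,0,0]
    - [6,0,2.2,0,0,0,-0.007]
    - [6,0,0,0,0,0,0]

```text
time_s: 11.9
tool_pos: [0.546, -0.0405, 0.2592]
tool_rot: [-179.1, 32.7, 165.8]
force: [-0.3, 0.5, 0.8]
grip_width: 0.06
```

```bash
python3 gw.py .5800 -.0609 .1998 0
```

```text
tool cm [ 0.01 -1.03  7.06] turn [0.005 0.002 0.014] [-0.3  0.5  0.8]
```

>>> move_arm:
  steps:
    - [6,0,-1,0,0,0,0.014]
    - [6,0,0,2.5,0,0,0]
    - [6,0,0,2.5,0,0,0]
    - [6,0,0,2,0,0,0]
    - [6,0,0,0,0,0,0]

```text
time_s: 12.32
tool_pos: [0.5764, -0.0694, 0.1952]
tool_rot: [-179.5, 32.2, 164.2]
force: [0.2, -0.1, -0.2]
grip_width: 0.06
```

```bash
python3 gw.py .5800 -.0609 .1998 0
```

```text
tool cm [-0.34  0.92 -0.34] turn [-0.002 -0.007 -0.01 ] [ 0.2 -0.1 -0.2]
```

>>> move_arm:
  steps:
    - [6,-0.3,0.8,-0.3,0,0,0]
    - [6,0,0,0,0,0,0]
    - [6,0,0,0,0,0,0]

```text
time_s: 12.57
tool_pos: [0.5824, -0.0587, 0.2064]
tool_rot: [-179.6, 32.8, 164.5]
force: [0.1, -0.3, 0.2]
grip_width: 0.06
```

```bash
python3 gw.py .5800 -.0609 .1998 0; python3 look.py w15
```

```text
tool cm [ 0.5  -0.27  0.46] turn [ 0.001  0.004 -0.006] [ 0.1 -0.3  0.2]
12.5667 [ 0.58241946 -0.05869144  0.20638303] [-179.61176024   32.81966718  164.47428496] 0.06001061034559945 [ 0.13142958 -0.26714137  0.21761675]
```

View pics/w15.png

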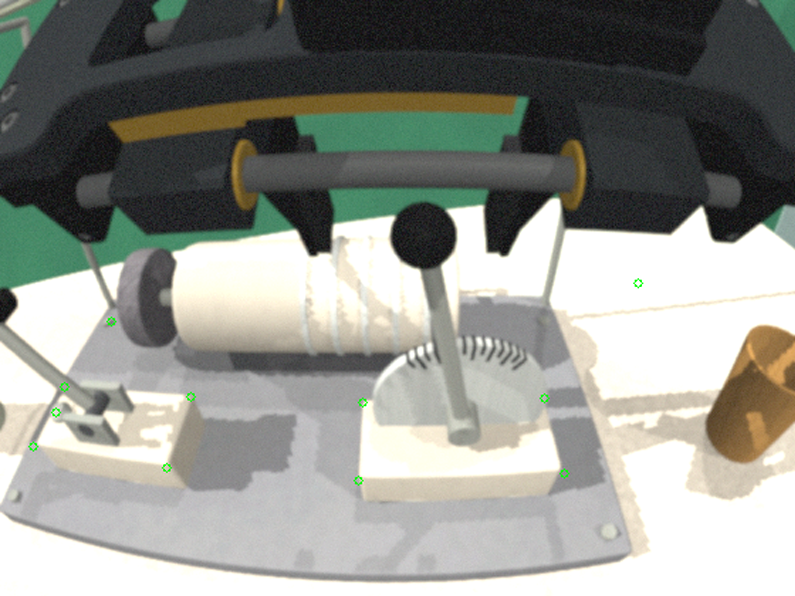

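>>> move_arm:
  steps:
    - [6,0,0,0,0,0,0]
    - [6,0,0,0,0,0,0]
    - [6,0,0,0,0,0,0]

```text
time_s: 12.87
tool_pos: [0.5816, -0.059, 0.2047]
tool_rot: [-179.6, 32.7, 164.5]
force: [-0.6, 0.3, -0.5]
grip_width: 0.0603
```

```bash
python3 gw.py .5800 -.0609 .1998 0
```

```text
tool cm [ 0.36 -0.22  0.36] turn [ 0.001  0.001 -0.006] [-0.6  0.3 -0.5]
```

>>> move_arm:
  steps:
    - [6,0.35,-0.2,0.35,0,0,0]
    - [2.6,0,0,0,0,0,0]
    - [2.6,0,0,0,0,0,0]
    - [2.6,0,0,0,0,0,0]
  force: 3

```text
time_s: 13.2
tool_pos: [0.5799, -0.0607, 0.199]
tool_rot: [-179.6, 32.6, 164.5]
force: [-0.6, 0.4, 0.8]
grip_width: 0.0472
```

```bash
python3 gw.py .5800 -.0609 .1998 0
```

```text
tool cm [-0.05 -0.01 -0.06] turn [ 0.001  0.    -0.007] [-0.6  0.4  0.8]
```

Position is on target, so I close around the knob, which centres it, then open and retreat.

>>> move_arm:
  steps:
    - [2.6,0,0,0,0,0,0]
    - [2.6,0,0,0,0,0,0]
    - [2.6,0,0,0,0,0,0]
    - [2.6,0,0,0,0,0,0]
    - [2.6,0,0,0,0,0,0]

```text
time_s: 13.62
tool_pos: [0.58, -0.061, 0.1992]
tool_rot: [-179.6, 32.6, 164.4]
force: [0.2, -0.7, -0.0]
grip_width: 0.0264
```

>>> move_arm:
  steps:
    - [2.6,0,0,0,0,0,0]
    - [2.6,0,0,0,0,0,0]

```text
time_s: 13.78
tool_pos: [0.58, -0.0608, 0.1992]
tool_rot: [-179.6, 32.6, 164.4]
force: [-0.5, -0.6, -0.9]
grip_width: 0.0263
```

>>> move_arm:
  steps:
    - [6,0,0,0,0,0,0]
    - [6,0,0,0,0,0,0]
    - [6,0,0,0,0,0,0]
    - [6,0,0,0,0,0,0]
    - [6,0,0,0,0,0,0]

```text
time_s: 14.2
tool_pos: [0.5801, -0.0605, 0.1994]
tool_rot: [-179.6, 32.6, 164.5]
force: [0.4, -0.1, 0.0]
grip_width: 0.0515
```

>>> move_arm:
  steps:
    - [6,0,0,0,0,0,0]
    - [6,0,0,-1.5,0,0,0]
    - [6,0,0,-2.5,0,0,0]
    - [6,0,0,-2.5,0,0,0]
    - [6,0,0,0,0,0,0]

```text
time_s: 14.62
tool_pos: [0.5474, -0.0501, 0.2592]
tool_rot: [-179.7, 33.1, 164.5]
force: [0.8, -0.5, -0.4]
grip_width: 0.0598
```

>>> move_arm:
  steps:
    - [6,0,3.3,0,0,0,0]
    - [6,0,3.3,0,0,0,0]
    - [6,0,3.3,0,0,0,0]
    - [6,0,0,0,0,0,0]
    - [6,0,0,0,0,0,0]

```text
time_s: 15.03
tool_pos: [0.5737, 0.0468, 0.2531]
tool_rot: [-179.6, 32.6, 164.7]
force: [0.7, -0.9, -0.4]
grip_width: 0.06
```

```bash
python3 look.py w16; python3 zoom.py w16 340 165 490 300 5 pics/z16.png
```

```text
15.0333 [0.5736507  0.0467593  0.25306888] [-179.58363892   32.60766422  164.70267381] 0.059966196848908894 [ 0.67041424 -0.87325288 -0.36658602]
```

View pics/w16.png

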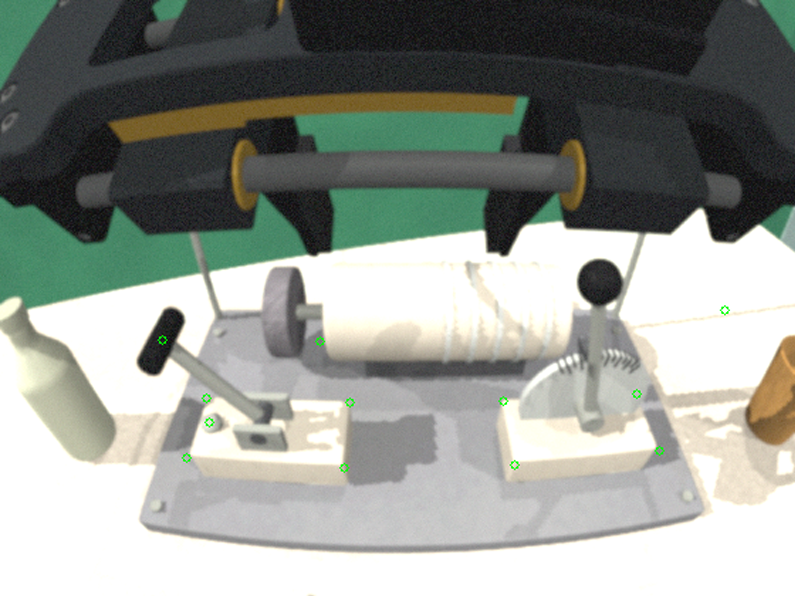

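View pics/z16.png

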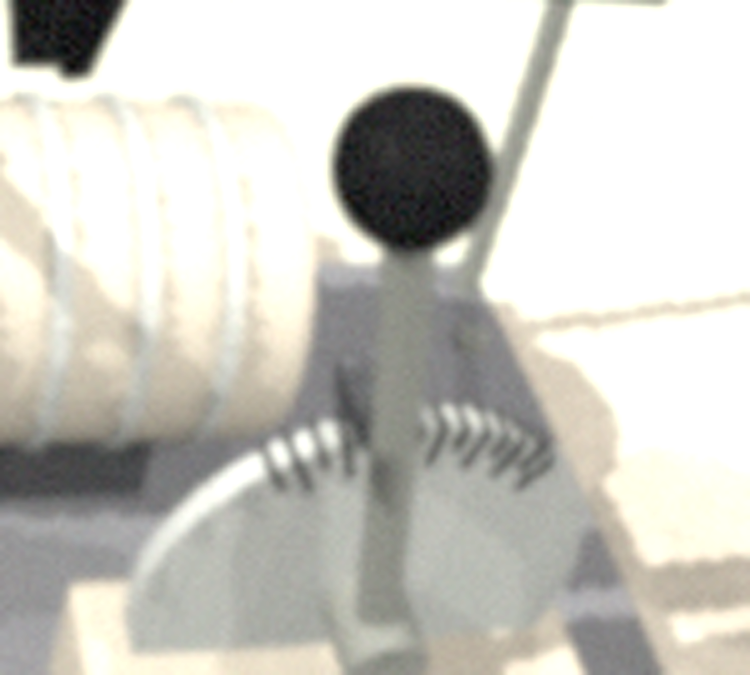

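```bash
python3 - <<'E'
from h import *
yv=np.array([-np.sin(yaw),np.cos(yaw)]); O[:]=O+.0012*yv
p=onmx(wl("w16",413,169,340,165,5),0); print(p,np.hypot(p[1]+.115,p[2]-.07),np.arctan2(p[1]+.115,p[2]-.07)+.65)
# back-left tip corner (338,368), r=.062,x~.0193, half width 5mm
p=onmx(wl("w16",338,367,340,165,5),.0193); print("corner",p,np.hypot(p[1]+.115,p[2]-.07),"pointer",np.arctan2(p[1]+.115,p[2]-.07)+.65-np.arctan2(5,62))
from cell import viewer
for n in("top","side"):
    d=viewer.read_camera(n); cv2.imwrite(f"pics/{n}_end.png",cv2.convertScaleAbs(d["img"][:,:,::-1],alpha=1.5))
E
```

```text
[-2.77555756e-17 -8.93585688e-02  1.86139017e-01] 0.11893592537636359 0.8672963000689606
corner [ 0.0193    -0.0978697  0.1264782] 0.059018933757375595 pointer 0.8640180571934765
```

View pics/side_end.png

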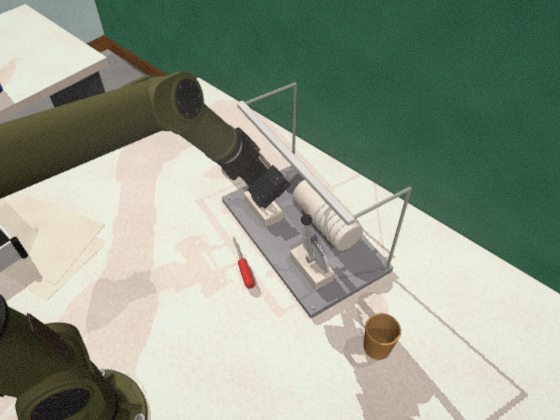

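```bash
python3 -c "
from cell import job
print(job.sign_off())"
```

```text
the job is handed in; nothing more can be done
None
```

The job is done and handed in at about 15 s of the 58 s allowed. The direction lever is at its left stop, and the speed lever lines up with the pointer.

- **Direction lever:** I pushed the T bar left with closed fingers while the speed lever was still at idle. The push force rose from 4 to 7.4 N as the travel stalled. Afterwards the bar sat within about 2 px of where it is predicted at 1.2 rad.
- **Speed lever:** I cupped the ball knob and swung it along its arc. It first landed at about 0.85 rad against a pointer of about 0.87, so I went back and re-gripped it 2 mm further left before letting go. The final check read lever 0.867 and pointer 0.864.
- **Uncertainty:** My pointer readings in different views ran from 0.86 to 0.885, so I trust the match to about ±0.02 rad. The calibration also left a bias of 1–2 mm along the machine, which I split between two reference points.
- **Surroundings:** In the last pictures the gripper is clear of the machine, and the light bar, cup and screwdriver look undisturbed. I saw the bottle standing in the last wrist picture only, and I did not measure any of them again. The largest force I saw was about 8 N.

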